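# Return reagent bottles to their colour-coded stands

### The job

Sort the four small bottles into the coloured stands on the other side of the microscope: each dropper bottle goes into the stand of its own colour (yellow, blue, magenta) and the brown oil bottle with the black cap into the black stand. Leave every bottle standing upright on the floor of its stand, inside the rim, and leave the two red-lidded sample cups among the bottles standing where they are.

Things in the scene. Friction and masses are not known exactly. Their poses are not given: they have to be found in the camera images.
- yellow_bottle_center (a point): Loose dropper bottle standing upright, white with a yellow label band and a yellow collar under the nozzle: 68 mm tall; round body 25 mm across from its underside up to 39 mm (grip it there), then the collar, 20 mm across, up to 53 mm, then the slim nozzle. About 20 g. The point is on its axis, half-way up, 34 mm above its underside; z runs up the bottle.
- blue_bottle_center (a point): Loose dropper bottle standing upright, white with a blue label band and a blue collar under the nozzle: 68 mm tall; round body 25 mm across from its underside up to 39 mm (grip it there), then the collar, 20 mm across, up to 53 mm, then the slim nozzle. About 20 g. The point is on its axis, half-way up, 34 mm above its underside; z runs up the bottle.
- magenta_bottle_center (a point): Loose dropper bottle standing upright, white with a magenta label band and a magenta collar under the nozzle: 68 mm tall; round body 25 mm across from its underside up to 39 mm (grip it there), then the collar, 20 mm across, up to 53 mm, then the slim nozzle. About 20 g. The point is on its axis, half-way up, 34 mm above its underside; z runs up the bottle.
- oil_bottle_center (a point): Loose brown oil bottle with a black cap, standing upright: 78 mm tall; round body 29 mm across up to 58 mm, then the cap, 22 mm across. About 30 g. The point is on its axis, half-way up, 39 mm above its underside; z runs up the bottle.
- yellow_stand: Yellow bottle stand fixed to the worktop: a shallow round dish, 74 mm across outside, rim 8 mm high; recess 50 mm across with a flat grey floor 3 mm above the worktop. A fixed microscope, 0.40 m tall, stands between the bottles (to the robot's left) and the stands (to its right), 0.28 to 0.68 m ahead of the robot and from 0.08 m left to 0.13 m right of its centre line: carry above or round it. Origin on its axis at its underside (worktop height); z up.
- blue_stand: Blue bottle stand fixed to the worktop: a shallow round dish, 74 mm across outside, rim 8 mm high; recess 50 mm across with a flat grey floor 3 mm above the worktop. A fixed microscope, 0.40 m tall, stands between the bottles (to the robot's left) and the stands (to its right), 0.28 to 0.68 m ahead of the robot and from 0.08 m left to 0.13 m right of its centre line: carry above or round it. Origin on its axis at its underside (worktop height); z up.
- magenta_stand: Magenta bottle stand fixed to the worktop: a shallow round dish, 74 mm across outside, rim 8 mm high; recess 50 mm across with a flat grey floor 3 mm above the worktop. A fixed microscope, 0.40 m tall, stands between the bottles (to the robot's left) and the stands (to its right), 0.28 to 0.68 m ahead of the robot and from 0.08 m left to 0.13 m right of its centre line: carry above or round it. Origin on its axis at its underside (worktop height); z up.
- black_stand: Black bottle stand fixed to the worktop: a shallow round dish, 74 mm across outside, rim 8 mm high; recess 50 mm across with a flat grey floor 3 mm above the worktop. A fixed microscope, 0.40 m tall, stands between the bottles (to the robot's left) and the stands (to its right), 0.28 to 0.68 m ahead of the robot and from 0.08 m left to 0.13 m right of its centre line: carry above or round it. Origin on its axis at its underside (worktop height); z up.
- cup_a_center (a point): Bystander: loose clear sample cup with a red screw lid standing among the bottles, 47 mm across, 66 mm tall, light (20 to 50 g). It is not to be moved. The point is on its axis, half-way up, 33 mm above its underside.
- cup_b_center (a point): Bystander: loose clear sample cup with a red screw lid standing among the bottles, 47 mm across, 66 mm tall, light (20 to 50 g). It is not to be moved. The point is on its axis, half-way up, 33 mm above its underside.

How it is judged:
By the outcome, as a careful person would: the job done as asked, in the order asked, and still so for the second after the job is handed in, with the robot touching nothing.
It also fails if it takes over 147 s, if anything falls off the work surface, if the arm or the gripper's body presses on something with over 40 N, if the wrist force passes 120 N, or if a joint passes its speed limit or range.

### The arm

A 6-joint arm with a two-finger parallel gripper is mounted at the origin on a cart in front of the work surface, level with it; the furniture and walls round the work are solid. World frame = base frame: x ahead of the robot, y to its left, z up, the work surface at z = 0. Lengths are in m, angles in degrees, forces in N, time in s.
With the tool pointing down it reaches from about 0.325 to 0.9 m from the base axis. Payload 6.1 kg.
Tool frame: the origin (TCP) lies between the finger pads; the fingertips stand 14 mm ahead of it and the grasp point (between the pads) lies 5 mm behind it; z points along the fingers, y is the line along which they close (so a half turn about z gives the same grasp; the last joint's range is limited). The gripper opens to 87 mm and grips with 3 to 60 N. Pads are 19 mm wide; open, the fingers measure 117 mm over their backs; the gripper's body (75 mm by 190 mm) begins 51 mm behind the grasp point.
Start: joints at [60.098, 12.628, 87.462, -0, 79.91, -7.225], TCP at [0.241, 0.577, 0.237] pointing down, gripper open.
Joint ranges: [-170.65, 170.65], [-52.31, 119.04], [5.05, 147.46], [-71.25, 251.25], [11.57, 151.72], [-153.62, 153.62]. Speed limits (degrees/s): [147.25, 147.25, 172.46, 180, 180, 180].

### API

Orientations are given as a 3x3 rotation matrix whose columns are the frame's x, y, z axes.
In Python, from bench import ctrl gives the robot as it stands.
- The arm moves only by the tool carry_out, never from a script. Its argument "increments" is a list of rows, each an object of numbers: "rx", "ry", "rz": the turn, a rotation vector about the world's x, y, z normalised to -1 to 1, where 1 is 30 degrees; "dx", "dy", "dz": the shift along the world's x, y, z normalised to -1 to 1, where 1 is 25 mm; "grip": the opening, from -1 (shut) to 1 (fully open). A call has exactly 5 rows; each row shifts and turns the commanded pose from where the row before left it; what a row does not reach is not made up. A row lasts 1/12 s, in which the tool goes at most 41.7 mm and 7.16 degrees, less where a joint would pass 70% of its speed; a pose out of reach is approached as far as the arm can. A call with a number of a shift or a turn outside -1 to 1 is refused whole. A call with a gripper value outside its range is refused whole. The fingers move at their own pace and stop on an object; "force" is the grip in N (left out, the last holds). Time passes only in rows, so rows that do not move let the fingers close, or fill a call up. It gives the time, the measured TCP pose, the force, the opening and the grip force at its end, in the units of the state.
- ctrl.get_state(): the state, without advancing time (a new reading comes with each control period).
- ctrl.camera(name): name is "scene" or "top" or "wrist"; returns a dict with "image" (384x512x3 uint8, blue, green, red), "fx", "fy", "cx", "cy" (pixels), "view" (4x4, takes a point from world to camera coordinates); the wrist camera has in their place "tool_from_camera" (4x4, takes a point from camera to tool coordinates, whose origin is the TCP and whose axes are the flange's). Camera axes: x right, y up, looking along -z (the intrinsics and any distortion apply to the point x, -y, -z); pixel columns grow to the right and rows downward; lengths in m; the calibration is good to about 2 mm. A picture is of the moment at which its call begins: read the wrist's pose just before it. There is no depth.
- ctrl.sign_off(): hands the job in; it is judged then, once.
The state is a dict: "t": time; "joints": joint angles; "qd": joint speeds; "joint_efforts": joint torques, N m; "eef_pos": TCP position; "eef_rot": TCP orientation; "contact_force": force on the tool from outside, world axes, zero at the start; "torque": the same for the moment, N m; "width": finger opening in m; "grip_force": force on a finger pad.
Only numpy, scipy, OpenCV 4.12 (cv2) and the standard library are available. Lean on these libraries where they do the work, as an engineer would, in place of code of your own. Each camera call takes 0.05 s, during which the arm holds its last target. There are 200 camera calls.

## Working session

There is one attempt and no reset: what is moved stays moved. The work goes in short steps, Python scripts to look and compute and a tool call to move; the robot and the scene stay as the last step left them, time stands still between calls to the robot, and variables do not carry over. Pictures are saved under pics/ and viewed, at most 14 in all, crops included, and the job is handed in when it is done.

Besides the shell and the picture viewer there is one more tool, called after "Request:" as a command line: name --argument value ..., lists and objects as JSON in quotes. carry_out: Moves the arm, as the interface text tells. Scaled input: -1 to 1 covers 25 mm each way for a shift and 30 degrees each way for a turn. Its arguments: {"type":"object","properties":{"increments":{"type":"array"},"force":{"type":"number"}},"required":["increments"]}

```bash
mkdir -p pics; python3 - <<'E'
from bench import ctrl
import cv2,numpy as np
s=ctrl.get_state();print({k:np.round(v,3).tolist() for k,v in s.items()})
for n in("scene","top","wrist"):
    c=ctrl.camera(n);cv2.imwrite(f"pics/{n}0.png",c["image"]);np.save(f"pics/{n}0.npy",c,allow_pickle=True)
    print(n,{k:np.round(v,4).tolist() for k,v in c.items() if k!="image"})
E
```

```text
{'t': 0.0, 'joints': [60.099, 12.676, 87.526, -0.004, 79.91, -7.225], 'qd': [-0.031, 0.01, 0.029, -0.051, -0.022, -0.016], 'joint_efforts': [-0.0, -49.46, -38.738, 0.07, 0.057, -0.0], 'eef_pos': [0.241, 0.576, 0.235], 'eef_rot': [[-0.923, 0.385, -0.001], [0.385, 0.923, -0.002], [0.0, -0.002, -1.0]], 'contact_force': [-0.264, -0.732, 0.433], 'torque': [0.021, 0.051, -0.047], 'grip_force': 0.0, 'width': 0.087}
scene {'fx': 461.052, 'fy': 461.052, 'cx': 251.2881, 'cy': 185.9774, 'view': [[0.7025, -0.7117, 0.0007, -0.3719], [0.4117, 0.4072, 0.8153, -0.2524], [-0.5805, -0.5724, 0.5791, -1.0224], [0.0, 0.0, 0.0, 1.0]]}
top {'fx': 456.0184, 'fy': 456.0184, 'cx': 256.2421, 'cy': 189.0424, 'view': [[0.017, -0.9996, -0.0246, -0.0065], [0.9976, 0.0153, 0.0681, -0.4934], [-0.0677, -0.0257, 0.9974, -1.2232], [0.0, 0.0, 0.0, 1.0]]}
wrist {'fx': 325.6594, 'fy': 325.6594, 'cx': 255.4207, 'cy': 191.3723, 'tool_from_camera': [[0.0007, 0.9676, 0.2526, 0.0684], [1.0, -0.0007, -0.0001, -0.0001], [0.0001, 0.2526, -0.9676, -0.1482], [0.0, 0.0, 0.0, 1.0]]}
```

View pics/top0.png

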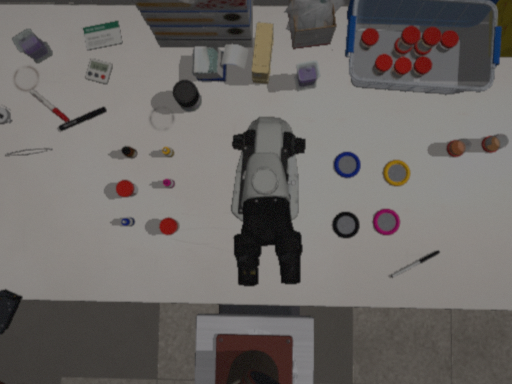

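View pics/scene0.png

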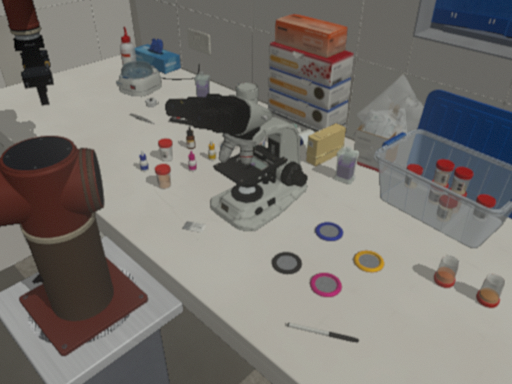

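View pics/wrist0.png

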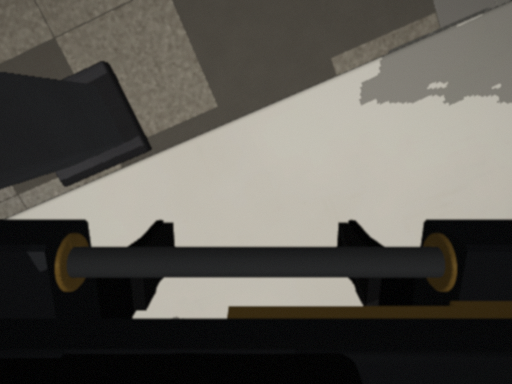

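The top view shows the bottles: oil (129,153), yellow (168,152), magenta (168,183) and blue (127,222). The cups are at (125,189) and (168,226). The stands are blue (347,164), yellow (397,173), black (345,224) and magenta (386,222). The scene view shows the same layout. The wrist view shows only the fingers and bare table.

```bash
cat > h.py <<'E'
import numpy as np
def ray(c,u,v):
    V=np.array(c["view"]);R=V[:3,:3];o=-R.T@V[:3,3]
    return o,R.T@np.array([(u-c["cx"])/c["fx"],-(v-c["cy"])/c["fy"],-1.])
def plane(c,u,v,z):
    o,d=ray(c,u,v);return o+d*(z-o[2])/d[2]
def tri(r1,r2):
    A=[];b=[]
    A=np.zeros((3,3));b=np.zeros(3);g=[]
    for o,d in(r1,r2):
        d=d/np.linalg.norm(d);P=np.eye(3)-np.outer(d,d);A+=P;b+=P@o
    p=np.linalg.solve(A,b)
    return p,[np.linalg.norm(np.cross(p-o,d/np.linalg.norm(d))) for o,d in(r1,r2)]
E
python3 - <<'E'
import numpy as np,cv2
from h import *
T=np.load("pics/top0.npy",allow_pickle=True).item();S=np.load("pics/scene0.npy",allow_pickle=True).item()
H={"y":(18,32),"b":(105,128),"m":(145,170)}
def blobs(c,h,box,smin=110,vmin=50):
    x0,y0,x1,y1=box
    hs=cv2.cvtColor(c["image"],cv2.COLOR_BGR2HSV)[y0:y1,x0:x1]
    m=cv2.inRange(hs,(h[0],smin,vmin),(h[1],255,255))
    n,l,st,ce=cv2.connectedComponentsWithStats(m,connectivity=8)
    return [(st[i,4],st[i,:4]+[x0,y0,0,0],ce[i]+[x0,y0]) for i in range(1,n) if st[i,4]>=5]
for k,h in H.items():
    a=blobs(T,h,(100,130,190,240));b=blobs(S,h,(130,120,225,195))
    for q in a: print(k,"top",q[0],q[1].tolist(),q[2].round(1),plane(T,*q[2],.05).round(3))
    for q in b: print(k,"scene",q[0],q[1].tolist(),q[2].round(1),plane(S,*q[2],.05).round(3))
    for q in blobs(T,h,(325,140,420,245),100):
        x,y,w,hh=q[1]
        if q[0]>20: print(k,"stand",q[0],q[1].tolist(),plane(T,x+w/2-.5,y+hh/2-.5,.008).round(3))
g=cv2.cvtColor(T["image"],cv2.COLOR_BGR2GRAY)[200:245,325:366]
n,l,st,ce=cv2.connectedComponentsWithStats((g<60).astype(np.uint8))
for i in range(1,n):
    if st[i,4]>30:
        x,y,w,hh=st[i,:4];print("black",st[i].tolist(),plane(T,x+325+w/2-.5,y+200+hh/2-.5,.008).round(3))
crop=lambda c,x0,y0,x1,y1:cv2.resize(c["image"][y0:y1,x0:x1],(800,600*1),interpolation=cv2.INTER_CUBIC)
a=cv2.resize(T["image"][135:240,105:205],None,fx=4,fy=4,interpolation=cv2.INTER_CUBIC)
b=cv2.resize(S["image"][115:220,130:230],None,fx=4,fy=4,interpolation=cv2.INTER_CUBIC)
cv2.imwrite("pics/crop1.png",np.hstack([a,b]))
E
```

```text
y top 39 [162, 147, 8, 8] [165.9 150.5] [0.591 0.244 0.05 ]
y scene 10 [188, 140, 6, 2] [190.1 140.4] [0.564 0.314 0.05 ]
y scene 26 [209, 144, 5, 6] [211.1 146.7] [0.585 0.235 0.05 ]
y scene 23 [209, 154, 7, 5] [212.  156.4] [0.548 0.189 0.05 ]
y stand 300 [383, 160, 27, 26] [ 0.545 -0.378  0.008]
b top 23 [123, 219, 6, 6] [126.  221.4] [0.4   0.345 0.05 ]
b scene 13 [140, 156, 5, 4] [142.3 157.4] [0.394 0.337 0.05 ]
b scene 10 [142, 167, 5, 2] [144.  167.5] [0.365 0.285 0.05 ]
b stand 258 [334, 152, 26, 25] [ 0.566 -0.244  0.008]
m top 43 [163, 179, 8, 7] [166.5 182.1] [0.506 0.24  0.05 ]
m scene 29 [189, 152, 5, 8] [191.2 156.2] [0.504 0.235 0.05 ]
m scene 18 [189, 166, 7, 4] [192.4 167.6] [0.466 0.183 0.05 ]
m stand 298 [373, 209, 27, 26] [ 0.411 -0.351  0.008]
black [8, 12, 26, 26, 283] [ 0.401 -0.242  0.008]
```

View pics/crop1.png

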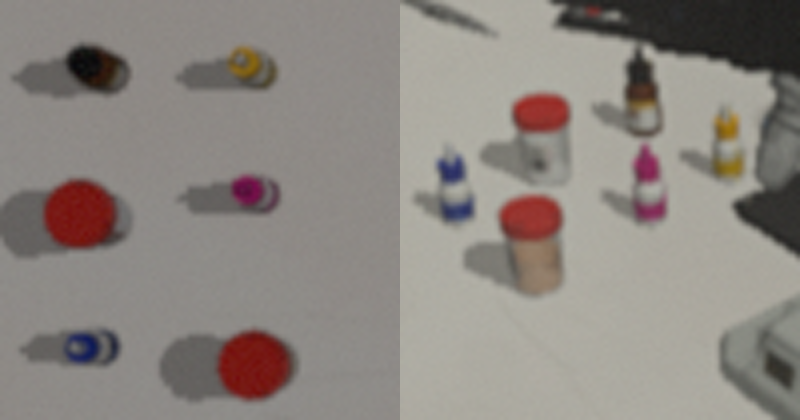

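Request:
carry_out --increments '[{"dx":0.92,"dy":-0.9,"rz":-0.15,"grip":0.3},{"dx":0.92,"dy":-0.9,"rz":-0.15,"grip":0.3},{"dx":0.92,"dy":-0.9,"rz":-0.15,"grip":0.3},{"dx":0.92,"dy":-0.9,"rz":-0.15,"grip":0.3},{"dx":0.92,"dy":-0.9,"rz":-0.15,"grip":0.3}]' --force 15

```text
validation failed for argument at $.in...
```

Request:
carry_out --increments '[{"dx":0.92,"dy":-0.9,"rz":-0.15,"grip":0.3},{"dx":0.92,"dy":-0.9,"rz":-0.15,"grip":0.3},{"dx":0.92,"dy":-0.9,"rz":-0.15,"grip":0.3},{"dx":0.92,"dy":-0.9,"rz":-0.15,"grip":0.3},{"dx":0.92,"dy":-0.9,"rz":-0.15,"grip":0.3}]'

```text
validation failed for argument at $.in...
```

Request:
carry_out --increments '[{"dx":0.92,"dy":-0.9,"rz":-0.15,"grip":0.3},{"dx":0.92,"dy":-0.9,"rz":-0.15,"grip":0.3},{"dx":0.92,"dy":-0.9,"rz":-0.15,"grip":0.3},{"dx":0.92,"dy":-0.9,"rz":-0.15,"grip":0.3},{"dx":0.92,"dy":-0.9,"rz":-0.15,"grip":0.3}]'

```text
validation failed for argument at $.in...
```

```bash
cat >> h.py <<'E'
def look(name):
    from bench import ctrl
    import cv2
    s=ctrl.get_state();c=ctrl.camera("wrist");cv2.imwrite(f"pics/{name}.png",c["image"])
    M=np.eye(4);M[:3,:3]=s["eef_rot"];M[:3,3]=s["eef_pos"]
    c["view"]=np.linalg.inv(M@np.array(c["tool_from_camera"]));np.save(f"pics/{name}.npy",c,allow_pickle=True)
    return s,c
E
python3 - <<'E'
from h import *
s,c=look("w1");print(s["t"],np.round(s["eef_pos"],4),np.round(s["eef_rot"],3).tolist(),np.round(s["joints"],1),s["width"])
T=np.load("pics/top0.npy",allow_pickle=True).item()
print("oil",plane(T,126.75,151,.078),"cups",plane(T,125,188.5,.066),plane(T,168.5,226.5,.066))
E
```

```text
0.15 [0.2407 0.5763 0.2357] [[-0.923, 0.386, -0.001], [0.386, 0.923, -0.001], [0.0, -0.002, -1.0]] [60.1 12.7 87.5 -0.  79.9 -7.2] 0.08730269160807105
oil [0.58387922 0.34064912 0.078     ] cups [0.48623515 0.34544292 0.066     ] [0.38867175 0.22749323 0.066     ]
```

View pics/w1.png

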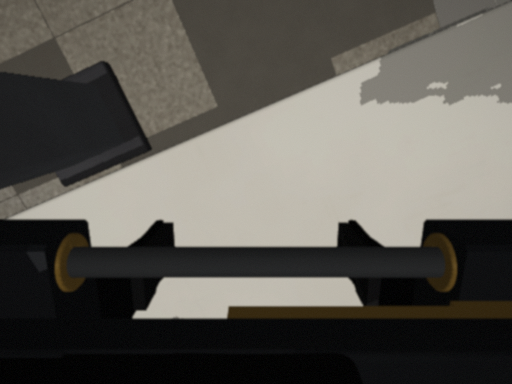

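The arm has not moved and the picture is unchanged. The rows were refused, probably because each one needs all seven keys.

Request:
carry_out --increments '[{"dx":0.92,"dy":-0.9,"dz":0,"rx":0,"ry":0,"rz":-0.15,"grip":0.3},{"dx":0.92,"dy":-0.9,"dz":0,"rx":0,"ry":0,"rz":-0.15,"grip":0.3},{"dx":0.92,"dy":-0.9,"dz":0,"rx":0,"ry":0,"rz":-0.15,"grip":0.3},{"dx":0.92,"dy":-0.9,"dz":0,"rx":0,"ry":0,"rz":-0.15,"grip":0.3},{"dx":0.92,"dy":-0.9,"dz":0,"rx":0,"ry":0,"rz":-0.15,"grip":0.3}]' --force 15

```text
t: 0.62
eef_pos: [0.3566, 0.463, 0.2363]
eef_rot: [[-0.703, 0.712, -0.0], [0.712, 0.703, -0.0], [-0.0, -0.0, -1.0]]
contact_force: [0.2, 0.9, 0.1]
width: 0.0622
grip_force: 0.0
```

Request:
carry_out --increments '[{"dx":0.92,"dy":-0.9,"dz":0,"rx":0,"ry":0,"rz":-0.15,"grip":0.3},{"dx":0.92,"dy":-0.9,"dz":0,"rx":0,"ry":0,"rz":-0.15,"grip":0.3},{"dx":0.92,"dy":-0.9,"dz":0,"rx":0,"ry":0,"rz":-0.15,"grip":0.3},{"dx":0.92,"dy":-0.9,"dz":0,"rx":0,"ry":0,"rz":-0.15,"grip":0.3},{"dx":0.92,"dy":-0.9,"dz":0,"rx":0,"ry":0,"rz":-0.15,"grip":0.3}]'

```text
t: 1.03
eef_pos: [0.4718, 0.3504, 0.2364]
eef_rot: [[-0.376, 0.927, -0.0], [0.927, 0.376, -0.0], [-0.0, -0.0, -1.0]]
contact_force: [0.7, 0.4, -1.0]
width: 0.0564
grip_force: 0.0
```

Request:
carry_out --increments '[{"dx":0.92,"dy":-0.9,"dz":0,"rx":0,"ry":0,"rz":-0.15,"grip":0.3},{"dx":0.92,"dy":-0.9,"dz":0,"rx":0,"ry":0,"rz":-0.15,"grip":0.3},{"dx":0.92,"dy":-0.9,"dz":0,"rx":0,"ry":0,"rz":-0.15,"grip":0.3},{"dx":0.92,"dy":-0.9,"dz":0,"rx":0,"ry":0,"rz":-0.15,"grip":0.3},{"dx":0.92,"dy":-0.9,"dz":0,"rx":0,"ry":0,"rz":-0.15,"grip":0.3}]'

```text
t: 1.45
eef_pos: [0.5868, 0.2379, 0.2363]
eef_rot: [[0.007, 1.0, -0.0], [1.0, -0.007, -0.0], [-0.0, -0.0, -1.0]]
contact_force: [-0.2, 0.5, -0.2]
width: 0.0565
grip_force: 0.0
```

```bash
python3 - <<'E'
from h import *
s,c=look("w2");print(s["t"],np.round(s["eef_pos"],4),np.round(s["eef_rot"],3).tolist(),np.round(s["joints"],1),s["width"])
E
```

```text
1.45 [0.5868 0.2379 0.2363] [[0.007, 1.0, -0.0], [1.0, -0.007, -0.0], [-0.0, -0.0, -1.0]] [14.9 13.8 86.2  0.  80.1 15.3] 0.0565163463835642
```

View pics/w2.png

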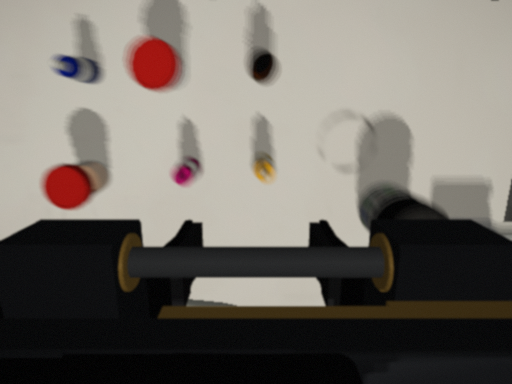

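The wrist view shows the yellow collar at (264,167), magenta at (183,174), blue at (65,66) and the oil cap at (262,62). The cups are at (154,63) and (68,187).

```bash
python3 - <<'E'
from h import *
import cv2
c=np.load("pics/w2.npy",allow_pickle=True).item()
hs=cv2.cvtColor(c["image"],cv2.COLOR_BGR2HSV)
for k,h,b in(("y",(18,32),(240,140,290,190)),("m",(145,170),(160,140,210,200)),("b",(105,128),(40,40,110,90))):
    m=cv2.inRange(hs[b[1]:b[3],b[0]:b[2]],(h[0],110,50),(h[1],255,255));v,u=np.nonzero(m);print(k,len(u),u.mean()+b[0],v.mean()+b[1],plane(c,u.mean()+b[0],v.mean()+b[1],.05).round(4))
print("blue collar",plane(c,65,66,.05).round(4))
print("oil",plane(c,261,62,.076).round(4),"cups",plane(c,154,63,.066).round(4),plane(c,68,187,.066).round(4), "jar",plane(c,385,205,.1).round(3))
E
```

```text
y 250 262.74 168.828 [0.5948 0.2434 0.05  ]
m 250 183.448 173.804 [0.5118 0.2386 0.05  ]
b 220 69.80909090909091 66.72727272727272 [0.4087 0.3446 0.05  ]
blue collar [0.4042 0.3452 0.05  ]
oil [0.5928 0.3445 0.076 ] cups [0.4949 0.3455 0.066 ] [0.3984 0.2291 0.066 ] jar [0.705 0.219 0.1  ]
```

Request:
carry_out --increments '[{"dx":0.2,"dy":0.16,"dz":-1,"rx":0,"ry":0,"rz":0,"grip":0.3},{"dx":0,"dy":0,"dz":-1,"rx":0,"ry":0,"rz":0,"grip":0.3},{"dx":0,"dy":0,"dz":-1,"rx":0,"ry":0,"rz":0,"grip":0.3},{"dx":0,"dy":0,"dz":-1,"rx":0,"ry":0,"rz":0,"grip":0.3},{"dx":0,"dy":0,"dz":-1,"rx":0,"ry":0,"rz":0,"grip":0.3}]'

```text
t: 1.92
eef_pos: [0.5907, 0.2431, 0.1102]
eef_rot: [[0.003, 1.0, -0.0], [1.0, -0.003, -0.0], [-0.0, -0.0, -1.0]]
contact_force: [0.2, 0.2, 0.3]
width: 0.0568
grip_force: 0.0
```

Request:
carry_out --increments '[{"dx":0,"dy":0,"dz":-0.9,"rx":0,"ry":0,"rz":0,"grip":0.3},{"dx":0,"dy":0,"dz":-0.9,"rx":0,"ry":0,"rz":0,"grip":0.3},{"dx":0,"dy":0,"dz":-0.8,"rx":0,"ry":0,"rz":0,"grip":0.3},{"dx":0,"dy":0,"dz":-0.5,"rx":0,"ry":0,"rz":0,"grip":0.3},{"dx":0,"dy":0,"dz":-0.3,"rx":0,"ry":0,"rz":0,"grip":0.3}]'

```text
t: 2.33
eef_pos: [0.5894, 0.2429, 0.0242]
eef_rot: [[0.003, 1.0, -0.003], [1.0, -0.003, -0.001], [-0.001, -0.003, -1.0]]
contact_force: [-0.4, -0.1, -0.4]
width: 0.057
grip_force: 0.0
```

Request:
carry_out --increments '[{"dx":0,"dy":0,"dz":0,"rx":0,"ry":0,"rz":0,"grip":-0.2},{"dx":0,"dy":0,"dz":0,"rx":0,"ry":0,"rz":0,"grip":-0.4},{"dx":0,"dy":0,"dz":0,"rx":0,"ry":0,"rz":0,"grip":-0.6},{"dx":0,"dy":0,"dz":0,"rx":0,"ry":0,"rz":0,"grip":-0.8},{"dx":0,"dy":0,"dz":0,"rx":0,"ry":0,"rz":0,"grip":-0.8}]'

```text
t: 2.75
eef_pos: [0.592, 0.2435, 0.028]
eef_rot: [[0.003, 1.0, 0.002], [1.0, -0.003, 0.001], [0.001, 0.002, -1.0]]
contact_force: [-0.3, 0.2, 0.1]
width: 0.0308
grip_force: 0.0
```

Request:
carry_out --increments '[{"dx":0,"dy":0,"dz":0,"rx":0,"ry":0,"rz":0,"grip":-1},{"dx":0,"dy":0,"dz":0,"rx":0,"ry":0,"rz":0,"grip":-1},{"dx":0,"dy":0,"dz":0,"rx":0,"ry":0,"rz":0,"grip":-1},{"dx":0,"dy":0,"dz":0,"rx":0,"ry":0,"rz":0,"grip":-1},{"dx":0,"dy":0,"dz":0,"rx":0,"ry":0,"rz":0,"grip":-1}]'

```text
t: 3.17
eef_pos: [0.5917, 0.2434, 0.0276]
eef_rot: [[0.003, 1.0, 0.002], [1.0, -0.003, 0.0], [0.0, 0.002, -1.0]]
contact_force: [-0.6, -0.4, 5.4]
width: 0.0245
grip_force: 15.0
```

Request:
carry_out --increments '[{"dx":0,"dy":0,"dz":0.6,"rx":0,"ry":0,"rz":0,"grip":-1},{"dx":0,"dy":0,"dz":1,"rx":0,"ry":0,"rz":0,"grip":-1},{"dx":0,"dy":0,"dz":1,"rx":0,"ry":0,"rz":0,"grip":-1},{"dx":0,"dy":0,"dz":1,"rx":0,"ry":0,"rz":0,"grip":-1},{"dx":0,"dy":0,"dz":1,"rx":0,"ry":0,"rz":0,"grip":-1}]'

```text
t: 3.58
eef_pos: [0.5905, 0.2431, 0.1431]
eef_rot: [[0.003, 1.0, -0.001], [1.0, -0.003, -0.0], [-0.0, -0.001, -1.0]]
contact_force: [0.5, 0.2, -0.3]
width: 0.0248
grip_force: 15.0
```

Request:
carry_out --increments '[{"dx":0,"dy":0,"dz":1,"rx":0,"ry":0,"rz":0,"grip":-1},{"dx":0,"dy":0,"dz":1,"rx":0,"ry":0,"rz":0,"grip":-1},{"dx":0,"dy":0,"dz":1,"rx":0,"ry":0,"rz":0,"grip":-1},{"dx":0,"dy":0,"dz":1,"rx":0,"ry":0,"rz":0,"grip":-1},{"dx":0,"dy":0,"dz":1,"rx":0,"ry":0,"rz":0,"grip":-1}]'

```text
t: 4.0
eef_pos: [0.5904, 0.243, 0.2684]
eef_rot: [[0.003, 1.0, -0.0], [1.0, -0.003, -0.0], [-0.0, -0.0, -1.0]]
contact_force: [-0.3, -0.4, 0.2]
width: 0.0246
grip_force: 15.0
```

Request:
carry_out --increments '[{"dx":0,"dy":0,"dz":1,"rx":0,"ry":0,"rz":0,"grip":-1},{"dx":0,"dy":0,"dz":1,"rx":0,"ry":0,"rz":0,"grip":-1},{"dx":0,"dy":0,"dz":1,"rx":0,"ry":0,"rz":0,"grip":-1},{"dx":0,"dy":0,"dz":1,"rx":0,"ry":0,"rz":0,"grip":-1},{"dx":0,"dy":0,"dz":1,"rx":0,"ry":0,"rz":0,"grip":-1}]'

```text
t: 4.42
eef_pos: [0.5903, 0.243, 0.3933]
eef_rot: [[0.003, 1.0, -0.0], [1.0, -0.003, -0.0], [-0.0, -0.0, -1.0]]
contact_force: [0.7, 0.4, -1.0]
width: 0.0246
grip_force: 15.0
```

Request:
carry_out --increments '[{"dx":-0.08,"dy":-1,"dz":1,"rx":0,"ry":0,"rz":0,"grip":-1},{"dx":-0.08,"dy":-1,"dz":1,"rx":0,"ry":0,"rz":0,"grip":-1},{"dx":-0.08,"dy":-1,"dz":1,"rx":0,"ry":0,"rz":0,"grip":-1},{"dx":-0.08,"dy":-1,"dz":0.4,"rx":0,"ry":0,"rz":0,"grip":-1},{"dx":-0.08,"dy":-1,"dz":0,"rx":0,"ry":0,"rz":0,"grip":-1}]'

```text
t: 4.83
eef_pos: [0.5808, 0.1172, 0.4814]
eef_rot: [[0.003, 1.0, 0.006], [1.0, -0.003, 0.0], [0.0, 0.006, -1.0]]
contact_force: [1.1, -0.3, -0.2]
width: 0.0246
grip_force: 15.0
```

Request:
carry_out --increments '[{"dx":-0.08,"dy":-1,"dz":0,"rx":0,"ry":0,"rz":0,"grip":-1},{"dx":-0.08,"dy":-1,"dz":0,"rx":0,"ry":0,"rz":0,"grip":-1},{"dx":-0.08,"dy":-1,"dz":0,"rx":0,"ry":0,"rz":0,"grip":-1},{"dx":-0.08,"dy":-1,"dz":0,"rx":0,"ry":0,"rz":0,"grip":-1},{"dx":-0.08,"dy":-1,"dz":0,"rx":0,"ry":0,"rz":0,"grip":-1}]'

```text
t: 5.25
eef_pos: [0.5701, -0.0079, 0.4771]
eef_rot: [[0.003, 1.0, 0.0], [1.0, -0.003, -0.0], [-0.0, 0.0, -1.0]]
contact_force: [0.2, 0.6, -0.7]
width: 0.0246
grip_force: 15.0
```

Request:
carry_out --increments '[{"dx":-0.08,"dy":-1,"dz":0,"rx":0,"ry":0,"rz":0,"grip":-1},{"dx":-0.08,"dy":-1,"dz":0,"rx":0,"ry":0,"rz":0,"grip":-1},{"dx":-0.08,"dy":-1,"dz":0,"rx":0,"ry":0,"rz":0,"grip":-1},{"dx":-0.08,"dy":-1,"dz":0,"rx":0,"ry":0,"rz":0,"grip":-1},{"dx":-0.08,"dy":-1,"dz":0,"rx":0,"ry":0,"rz":0,"grip":-1}]'

```text
t: 5.67
eef_pos: [0.5601, -0.1328, 0.4771]
eef_rot: [[0.003, 1.0, -0.0], [1.0, -0.003, 0.0], [0.0, -0.0, -1.0]]
contact_force: [-0.7, 0.0, -0.3]
width: 0.0243
grip_force: 15.0
```

Request:
carry_out --increments '[{"dx":-0.08,"dy":-1,"dz":0,"rx":0,"ry":0,"rz":0,"grip":-1},{"dx":-0.08,"dy":-1,"dz":0,"rx":0,"ry":0,"rz":0,"grip":-1},{"dx":-0.08,"dy":-1,"dz":-0.5,"rx":0,"ry":0,"rz":0,"grip":-1},{"dx":-0.08,"dy":-1,"dz":-1,"rx":0,"ry":0,"rz":0,"grip":-1},{"dx":-0.08,"dy":-1,"dz":-1,"rx":0,"ry":0,"rz":0,"grip":-1}]'

```text
t: 6.08
eef_pos: [0.5507, -0.258, 0.4152]
eef_rot: [[0.003, 1.0, 0.002], [1.0, -0.003, -0.002], [-0.002, 0.003, -1.0]]
contact_force: [-0.1, -0.1, -1.4]
width: 0.0245
grip_force: 15.0
```

Request:
carry_out --increments '[{"dx":-0.08,"dy":-1,"dz":-1,"rx":0,"ry":0,"rz":0,"grip":-1},{"dx":-0.08,"dy":-1,"dz":-1,"rx":0,"ry":0,"rz":0,"grip":-1},{"dx":-0.08,"dy":-1,"dz":-1,"rx":0,"ry":0,"rz":0,"grip":-1},{"dx":-0.08,"dy":-1,"dz":-1,"rx":0,"ry":0,"rz":0,"grip":-1},{"dx":-0.08,"dy":-0.8,"dz":-1,"rx":0,"ry":0,"rz":0,"grip":-1}]'

```text
t: 6.5
eef_pos: [0.5401, -0.3783, 0.2883]
eef_rot: [[0.004, 1.0, -0.0], [1.0, -0.004, -0.0], [-0.0, -0.0, -1.0]]
contact_force: [1.2, 1.3, -0.2]
width: 0.0247
grip_force: 15.0
```

Request:
carry_out --increments '[{"dx":0,"dy":0,"dz":-1,"rx":0,"ry":0,"rz":0,"grip":-1},{"dx":0,"dy":0,"dz":-1,"rx":0,"ry":0,"rz":0,"grip":-1},{"dx":0,"dy":0,"dz":-1,"rx":0,"ry":0,"rz":0,"grip":-1},{"dx":0,"dy":0,"dz":-0.6,"rx":0,"ry":0,"rz":0,"grip":-1},{"dx":0,"dy":0,"dz":0,"rx":0,"ry":0,"rz":0,"grip":-1}]'

```text
t: 6.92
eef_pos: [0.5386, -0.3749, 0.1943]
eef_rot: [[0.003, 1.0, -0.006], [1.0, -0.003, 0.006], [0.006, -0.006, -1.0]]
contact_force: [-0.7, 0.8, -0.9]
width: 0.0247
grip_force: 15.0
```

```bash
python3 - <<'E'
from h import *
import cv2
s,c=look("w3");print(s["t"],np.round(s["eef_pos"],4),np.round(s["joints"],1),s["width"])
E
```

```text
6.9167 [ 0.5386 -0.3749  0.1943] [-41.7  18.9  84.4  -0.   77.1 -41.5] 0.024705565497972638
```

View pics/w3.png

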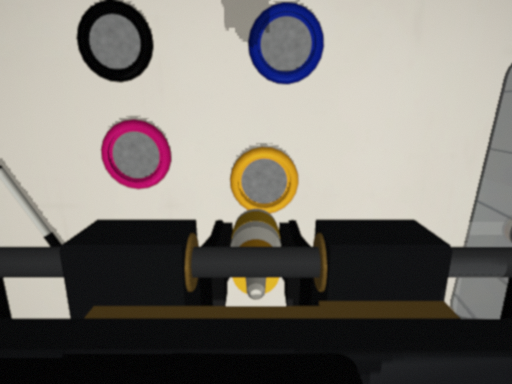

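The bottle is held upright. The yellow stand is at (265,179), black (115,40), blue (286,42) and magenta (136,153). Next I measure the stands from here.

```bash
python3 - <<'E'
from h import *
c=np.load("pics/w3.npy",allow_pickle=True).item()
for k,u,v in(("y",264.5,179),("k",115,40),("b",286.5,42.5),("m",136,153)):print(k,plane(c,u,v,.006).round(4))
E
```

```text
y [ 0.5474 -0.3796  0.006 ]
k [ 0.4039 -0.2435  0.006 ]
b [ 0.5679 -0.2463  0.006 ]
m [ 0.4139 -0.3518  0.006 ]
```

Request:
carry_out --increments '[{"dx":0.2,"dy":-0.04,"dz":-1,"rx":0,"ry":0,"rz":0,"grip":-1},{"dx":0,"dy":0,"dz":-1,"rx":0,"ry":0,"rz":0,"grip":-1},{"dx":0,"dy":0,"dz":-1,"rx":0,"ry":0,"rz":0,"grip":-1},{"dx":0,"dy":0,"dz":-1,"rx":0,"ry":0,"rz":0,"grip":-1},{"dx":0,"dy":0,"dz":-0.9,"rx":0,"ry":0,"rz":0,"grip":-1}]'

```text
t: 7.38
eef_pos: [0.5469, -0.3785, 0.0778]
eef_rot: [[0.003, 1.0, 0.002], [1.0, -0.003, -0.002], [-0.002, 0.002, -1.0]]
contact_force: [-0.8, -0.2, -0.8]
width: 0.0245
grip_force: 15.0
```

Request:
carry_out --increments '[{"dx":0,"dy":0,"dz":-0.6,"rx":0,"ry":0,"rz":0,"grip":-1},{"dx":0,"dy":0,"dz":-0.4,"rx":0,"ry":0,"rz":0,"grip":-1},{"dx":0,"dy":0,"dz":-0.2,"rx":0,"ry":0,"rz":0,"grip":-1},{"dx":0,"dy":0,"dz":0,"rx":0,"ry":0,"rz":0,"grip":-1},{"dx":0,"dy":0,"dz":0,"rx":0,"ry":0,"rz":0,"grip":-1}]'

```text
t: 7.8
eef_pos: [0.5468, -0.3785, 0.048]
eef_rot: [[0.003, 1.0, 0.001], [1.0, -0.003, -0.001], [-0.001, 0.001, -1.0]]
contact_force: [0.8, 0.0, -0.2]
width: 0.0247
grip_force: 15.0
```

Request:
carry_out --increments '[{"dx":0,"dy":0,"dz":-0.3,"rx":0,"ry":0,"rz":0,"grip":-1},{"dx":0,"dy":0,"dz":-0.2,"rx":0,"ry":0,"rz":0,"grip":-1},{"dx":0,"dy":0,"dz":-0.1,"rx":0,"ry":0,"rz":0,"grip":-1},{"dx":0,"dy":0,"dz":-0.06,"rx":0,"ry":0,"rz":0,"grip":-1},{"dx":0,"dy":0,"dz":0,"rx":0,"ry":0,"rz":0,"grip":-1}]'

```text
t: 8.22
eef_pos: [0.5459, -0.3778, 0.0306]
eef_rot: [[0.003, 1.0, -0.0], [1.0, -0.003, 0.0], [0.0, -0.0, -1.0]]
contact_force: [-1.6, 1.5, 5.8]
width: 0.0245
grip_force: 15.0
```

Request:
carry_out --increments '[{"dx":0,"dy":0,"dz":0,"rx":0,"ry":0,"rz":0,"grip":-0.3},{"dx":0,"dy":0,"dz":0,"rx":0,"ry":0,"rz":0,"grip":-0.1},{"dx":0,"dy":0,"dz":0,"rx":0,"ry":0,"rz":0,"grip":0.1},{"dx":0,"dy":0,"dz":0,"rx":0,"ry":0,"rz":0,"grip":0.3},{"dx":0,"dy":0,"dz":0,"rx":0,"ry":0,"rz":0,"grip":0.3}]'

```text
t: 8.63
eef_pos: [0.5459, -0.3778, 0.0299]
eef_rot: [[0.003, 1.0, -0.0], [1.0, -0.003, 0.0], [0.0, -0.0, -1.0]]
contact_force: [-0.8, -0.5, -0.1]
width: 0.0494
grip_force: 0.0
```

Request:
carry_out --increments '[{"dx":0,"dy":0,"dz":0.4,"rx":0,"ry":0,"rz":0,"grip":0.3},{"dx":0,"dy":0,"dz":1,"rx":0,"ry":0,"rz":0,"grip":0.3},{"dx":0,"dy":0,"dz":1,"rx":0,"ry":0,"rz":0,"grip":0.3},{"dx":0,"dy":0,"dz":1,"rx":0,"ry":0,"rz":0,"grip":0.3},{"dx":0,"dy":0,"dz":1,"rx":0,"ry":0,"rz":0,"grip":0.3}]'

```text
t: 9.05
eef_pos: [0.546, -0.3778, 0.142]
eef_rot: [[0.003, 1.0, 0.0], [1.0, -0.003, -0.0], [-0.0, 0.0, -1.0]]
contact_force: [-0.2, -0.9, -0.3]
width: 0.0566
grip_force: 0.0
```

Request:
carry_out --increments '[{"dx":0,"dy":0,"dz":1,"rx":0,"ry":0,"rz":0,"grip":0.3},{"dx":0,"dy":0,"dz":1,"rx":0,"ry":0,"rz":0,"grip":0.3},{"dx":0,"dy":0,"dz":1,"rx":0,"ry":0,"rz":0,"grip":0.3},{"dx":0,"dy":0,"dz":1,"rx":0,"ry":0,"rz":0,"grip":0.3},{"dx":0,"dy":0,"dz":1,"rx":0,"ry":0,"rz":0,"grip":0.3}]'

```text
t: 9.47
eef_pos: [0.5458, -0.3777, 0.2673]
eef_rot: [[0.003, 1.0, 0.001], [1.0, -0.003, -0.001], [-0.001, 0.001, -1.0]]
contact_force: [0.9, -0.8, -0.3]
width: 0.0563
grip_force: 0.0
```

Request:
carry_out --increments '[{"dx":0,"dy":0,"dz":1,"rx":0,"ry":0,"rz":0,"grip":0.3},{"dx":0,"dy":0,"dz":1,"rx":0,"ry":0,"rz":0,"grip":0.3},{"dx":-0.06,"dy":1,"dz":1,"rx":0,"ry":0,"rz":0,"grip":0.3},{"dx":-0.06,"dy":1,"dz":1,"rx":0,"ry":0,"rz":0,"grip":0.3},{"dx":-0.06,"dy":1,"dz":1,"rx":0,"ry":0,"rz":0,"grip":0.3}]'

```text
t: 9.88
eef_pos: [0.5409, -0.3021, 0.3919]
eef_rot: [[0.004, 1.0, 0.0], [1.0, -0.004, -0.0], [-0.0, 0.0, -1.0]]
contact_force: [0.4, 0.0, 0.1]
width: 0.056
grip_force: 0.0
```

Request:
carry_out --increments '[{"dx":-0.06,"dy":1,"dz":1,"rx":0,"ry":0,"rz":0,"grip":0.3},{"dx":-0.06,"dy":1,"dz":1,"rx":0,"ry":0,"rz":0,"grip":0.3},{"dx":-0.06,"dy":1,"dz":1,"rx":0,"ry":0,"rz":0,"grip":0.3},{"dx":-0.06,"dy":1,"dz":0,"rx":0,"ry":0,"rz":0,"grip":0.3},{"dx":-0.06,"dy":1,"dz":0,"rx":0,"ry":0,"rz":0,"grip":0.3}]'

```text
t: 10.3
eef_pos: [0.534, -0.1767, 0.4687]
eef_rot: [[0.003, 1.0, 0.005], [1.0, -0.003, -0.002], [-0.002, 0.005, -1.0]]
contact_force: [0.0, 0.6, 0.4]
width: 0.0564
grip_force: 0.0
```

Request:
carry_out --increments '[{"dx":-0.06,"dy":1,"dz":0,"rx":0,"ry":0,"rz":0,"grip":0.3},{"dx":-0.06,"dy":1,"dz":0,"rx":0,"ry":0,"rz":0,"grip":0.3},{"dx":-0.06,"dy":1,"dz":0,"rx":0,"ry":0,"rz":0,"grip":0.3},{"dx":-0.06,"dy":1,"dz":0,"rx":0,"ry":0,"rz":0,"grip":0.3},{"dx":-0.06,"dy":1,"dz":0,"rx":0,"ry":0,"rz":0,"grip":0.3}]'

```text
t: 10.72
eef_pos: [0.5259, -0.0515, 0.466]
eef_rot: [[0.003, 1.0, 0.001], [1.0, -0.003, -0.0], [-0.0, 0.001, -1.0]]
contact_force: [0.7, -0.5, -0.3]
width: 0.0565
grip_force: 0.0
```

Request:
carry_out --increments '[{"dx":-0.06,"dy":1,"dz":0,"rx":0,"ry":0,"rz":0,"grip":0.3},{"dx":-0.06,"dy":1,"dz":0,"rx":0,"ry":0,"rz":0,"grip":0.3},{"dx":-0.06,"dy":1,"dz":0,"rx":0,"ry":0,"rz":0,"grip":0.3},{"dx":-0.06,"dy":1,"dz":0,"rx":0,"ry":0,"rz":0,"grip":0.3},{"dx":-0.06,"dy":1,"dz":0,"rx":0,"ry":0,"rz":0,"grip":0.3}]'

```text
t: 11.13
eef_pos: [0.5183, 0.0734, 0.466]
eef_rot: [[0.003, 1.0, 0.001], [1.0, -0.003, 0.0], [0.0, 0.001, -1.0]]
contact_force: [0.0, 0.0, 0.4]
width: 0.0565
grip_force: 0.0
```

Request:
carry_out --increments '[{"dx":-0.06,"dy":1,"dz":0,"rx":0,"ry":0,"rz":0,"grip":0.3},{"dx":-0.06,"dy":1,"dz":0,"rx":0,"ry":0,"rz":0,"grip":0.3},{"dx":-0.06,"dy":1,"dz":0,"rx":0,"ry":0,"rz":0,"grip":0.3},{"dx":-0.06,"dy":1,"dz":-0.5,"rx":0,"ry":0,"rz":0,"grip":0.3},{"dx":-0.06,"dy":1,"dz":-1,"rx":0,"ry":0,"rz":0,"grip":0.3}]'

```text
t: 11.55
eef_pos: [0.512, 0.1986, 0.4317]
eef_rot: [[0.003, 1.0, 0.008], [1.0, -0.003, 0.002], [0.002, 0.008, -1.0]]
contact_force: [0.9, -0.8, 0.4]
width: 0.0565
grip_force: 0.0
```

Request:
carry_out --increments '[{"dx":-0.06,"dy":1,"dz":-1,"rx":0,"ry":0,"rz":0,"grip":0.3},{"dx":-0.06,"dy":0.7,"dz":-1,"rx":0,"ry":0,"rz":0,"grip":0.3},{"dx":0,"dy":0,"dz":-1,"rx":0,"ry":0,"rz":0,"grip":0.3},{"dx":0,"dy":0,"dz":-1,"rx":0,"ry":0,"rz":0,"grip":0.3},{"dx":0,"dy":0,"dz":-1,"rx":0,"ry":0,"rz":0,"grip":0.3}]'

```text
t: 11.97
eef_pos: [0.5081, 0.2402, 0.3022]
eef_rot: [[0.002, 1.0, 0.001], [1.0, -0.002, 0.0], [0.0, 0.001, -1.0]]
contact_force: [0.2, -0.6, 0.2]
width: 0.0564
grip_force: 0.0
```

```bash
cat >> h.py <<'E'
def pts(name):
    import cv2
    s,c=look(name);print(s["t"],np.round(s["eef_pos"],4),np.round(s["joints"],1))
    hs=cv2.cvtColor(c["image"],cv2.COLOR_BGR2HSV)[:219]
    for k,lo,hi,z in(("y",(18,110,50),(32,255,255),.05),("m",(145,110,50),(170,255,255),.05),("b",(105,110,50),(128,255,255),.05),("r",(172,150,50),(180,255,255),.066),("r0",(0,150,80),(5,255,255),.066)):
        n,l,st,ce=cv2.connectedComponentsWithStats(cv2.inRange(hs,lo,hi))
        for i in range(1,n):
            if st[i,4]>60:print(k,st[i].tolist(),plane(c,*ce[i],z).round(4))
E
python3 - <<'E'
from h import *
pts("w4")
E
```

```text
11.9667 [0.5081 0.2402 0.3022] [17.3  1.9 92.2 -0.  85.8 17.4]
m [247, 155, 15, 17, 201] [0.507  0.2405 0.05  ]
b [155, 65, 18, 18, 169] [0.4037 0.3455 0.05  ]
r0 [218, 50, 39, 42, 1302] [0.4887 0.3472 0.066 ]
r0 [142, 156, 38, 36, 1069] [0.3942 0.2314 0.066 ]
```

The magenta bottle is directly below, so I descend and grip.

Request:
carry_out --increments '[{"dx":0,"dy":0,"dz":-1,"rx":0,"ry":0,"rz":0,"grip":0.3},{"dx":0,"dy":0,"dz":-1,"rx":0,"ry":0,"rz":0,"grip":0.3},{"dx":0,"dy":0,"dz":-1,"rx":0,"ry":0,"rz":0,"grip":0.3},{"dx":0,"dy":0,"dz":-1,"rx":0,"ry":0,"rz":0,"grip":0.3},{"dx":0,"dy":0,"dz":-1,"rx":0,"ry":0,"rz":0,"grip":0.3}]'

```text
t: 12.43
eef_pos: [0.509, 0.2397, 0.1782]
eef_rot: [[0.003, 1.0, 0.002], [1.0, -0.003, 0.001], [0.001, 0.002, -1.0]]
contact_force: [-0.3, 0.6, -0.9]
width: 0.0567
grip_force: 0.0
```

Request:
carry_out --increments '[{"dx":0,"dy":0,"dz":-1,"rx":0,"ry":0,"rz":0,"grip":0.3},{"dx":0,"dy":0,"dz":-1,"rx":0,"ry":0,"rz":0,"grip":0.3},{"dx":0,"dy":0,"dz":-1,"rx":0,"ry":0,"rz":0,"grip":0.3},{"dx":0,"dy":0,"dz":-1,"rx":0,"ry":0,"rz":0,"grip":0.3},{"dx":0,"dy":0,"dz":-0.8,"rx":0,"ry":0,"rz":0,"grip":0.3}]'

```text
t: 12.85
eef_pos: [0.5086, 0.2396, 0.0571]
eef_rot: [[0.003, 1.0, -0.0], [1.0, -0.003, -0.0], [-0.0, -0.0, -1.0]]
contact_force: [-1.0, 0.1, 0.3]
width: 0.0566
grip_force: 0.0
```

Request:
carry_out --increments '[{"dx":0,"dy":0,"dz":-0.6,"rx":0,"ry":0,"rz":0,"grip":0.3},{"dx":0,"dy":0,"dz":-0.4,"rx":0,"ry":0,"rz":0,"grip":0.3},{"dx":0,"dy":0,"dz":-0.1,"rx":0,"ry":0,"rz":0,"grip":0.3},{"dx":0,"dy":0,"dz":0,"rx":0,"ry":0,"rz":0,"grip":0},{"dx":0,"dy":0,"dz":0,"rx":0,"ry":0,"rz":0,"grip":-0.3}]'

```text
t: 13.27
eef_pos: [0.5095, 0.24, 0.0314]
eef_rot: [[0.003, 1.0, 0.002], [1.0, -0.003, 0.001], [0.001, 0.002, -1.0]]
contact_force: [0.1, 0.2, 0.4]
width: 0.0497
grip_force: 0.0
```

Request:
carry_out --increments '[{"dx":0,"dy":0,"dz":0,"rx":0,"ry":0,"rz":0,"grip":-0.6},{"dx":0,"dy":0,"dz":0,"rx":0,"ry":0,"rz":0,"grip":-1},{"dx":0,"dy":0,"dz":0,"rx":0,"ry":0,"rz":0,"grip":-1},{"dx":0,"dy":0,"dz":0,"rx":0,"ry":0,"rz":0,"grip":-1},{"dx":0,"dy":0,"dz":0,"rx":0,"ry":0,"rz":0,"grip":-1}]'

```text
t: 13.68
eef_pos: [0.5088, 0.2398, 0.0307]
eef_rot: [[0.003, 1.0, 0.001], [1.0, -0.003, 0.0], [0.0, 0.001, -1.0]]
contact_force: [-0.4, 0.5, 3.0]
width: 0.0242
grip_force: 15.0
```

Request:
carry_out --increments '[{"dx":0,"dy":0,"dz":0,"rx":0,"ry":0,"rz":0,"grip":-1},{"dx":0,"dy":0,"dz":0,"rx":0,"ry":0,"rz":0,"grip":-1},{"dx":0,"dy":0,"dz":0,"rx":0,"ry":0,"rz":0,"grip":-1},{"dx":0,"dy":0,"dz":0,"rx":0,"ry":0,"rz":0,"grip":-1},{"dx":0,"dy":0,"dz":0,"rx":0,"ry":0,"rz":0,"grip":-1}]'

```text
t: 14.1
eef_pos: [0.5088, 0.2398, 0.0306]
eef_rot: [[0.003, 1.0, 0.001], [1.0, -0.003, 0.0], [0.0, 0.001, -1.0]]
contact_force: [-1.4, -0.5, 5.8]
width: 0.0246
grip_force: 15.0
```

Request:
carry_out --increments '[{"dx":0,"dy":0,"dz":0.6,"rx":0,"ry":0,"rz":0,"grip":-1},{"dx":0,"dy":0,"dz":1,"rx":0,"ry":0,"rz":0,"grip":-1},{"dx":0,"dy":0,"dz":1,"rx":0,"ry":0,"rz":0,"grip":-1},{"dx":0,"dy":0,"dz":1,"rx":0,"ry":0,"rz":0,"grip":-1},{"dx":0,"dy":0,"dz":1,"rx":0,"ry":0,"rz":0,"grip":-1}]'

```text
t: 14.52
eef_pos: [0.508, 0.2395, 0.1456]
eef_rot: [[0.003, 1.0, -0.001], [1.0, -0.003, -0.0], [-0.0, -0.001, -1.0]]
contact_force: [1.0, -0.2, -1.0]
width: 0.0247
grip_force: 15.0
```

Request:
carry_out --increments '[{"dx":0,"dy":0,"dz":1,"rx":0,"ry":0,"rz":0,"grip":-1},{"dx":0,"dy":0,"dz":1,"rx":0,"ry":0,"rz":0,"grip":-1},{"dx":0,"dy":0,"dz":1,"rx":0,"ry":0,"rz":0,"grip":-1},{"dx":0,"dy":0,"dz":1,"rx":0,"ry":0,"rz":0,"grip":-1},{"dx":0,"dy":0,"dz":1,"rx":0,"ry":0,"rz":0,"grip":-1}]'

```text
t: 14.93
eef_pos: [0.5081, 0.2395, 0.2708]
eef_rot: [[0.003, 1.0, -0.001], [1.0, -0.003, -0.0], [-0.0, -0.001, -1.0]]
contact_force: [0.3, 0.6, -0.4]
width: 0.0248
grip_force: 15.0
```

Request:
carry_out --increments '[{"dx":0,"dy":0,"dz":1,"rx":0,"ry":0,"rz":0,"grip":-1},{"dx":0,"dy":0,"dz":1,"rx":0,"ry":0,"rz":0,"grip":-1},{"dx":0,"dy":0,"dz":1,"rx":0,"ry":0,"rz":0,"grip":-1},{"dx":0,"dy":0,"dz":1,"rx":0,"ry":0,"rz":0,"grip":-1},{"dx":0,"dy":0,"dz":1,"rx":0,"ry":0,"rz":0,"grip":-1}]'

```text
t: 15.35
eef_pos: [0.5082, 0.2396, 0.3957]
eef_rot: [[0.003, 1.0, -0.001], [1.0, -0.003, -0.0], [-0.0, -0.001, -1.0]]
contact_force: [0.6, -0.3, -0.2]
width: 0.0247
grip_force: 15.0
```

Request:
carry_out --increments '[{"dx":-0.16,"dy":-1,"dz":1,"rx":0,"ry":0,"rz":0,"grip":-1},{"dx":-0.16,"dy":-1,"dz":1,"rx":0,"ry":0,"rz":0,"grip":-1},{"dx":-0.16,"dy":-1,"dz":1,"rx":0,"ry":0,"rz":0,"grip":-1},{"dx":-0.16,"dy":-1,"dz":0.4,"rx":0,"ry":0,"rz":0,"grip":-1},{"dx":-0.16,"dy":-1,"dz":0,"rx":0,"ry":0,"rz":0,"grip":-1}]'

```text
t: 15.77
eef_pos: [0.4888, 0.1137, 0.4834]
eef_rot: [[0.003, 1.0, 0.005], [1.0, -0.003, 0.0], [0.0, 0.005, -1.0]]
contact_force: [0.5, -0.0, 0.1]
width: 0.0248
grip_force: 15.0
```

Request:
carry_out --increments '[{"dx":-0.16,"dy":-1,"dz":0,"rx":0,"ry":0,"rz":0,"grip":-1},{"dx":-0.16,"dy":-1,"dz":0,"rx":0,"ry":0,"rz":0,"grip":-1},{"dx":-0.16,"dy":-1,"dz":0,"rx":0,"ry":0,"rz":0,"grip":-1},{"dx":-0.16,"dy":-1,"dz":0,"rx":0,"ry":0,"rz":0,"grip":-1},{"dx":-0.16,"dy":-1,"dz":0,"rx":0,"ry":0,"rz":0,"grip":-1}]'

```text
t: 16.18
eef_pos: [0.468, -0.0115, 0.4796]
eef_rot: [[0.003, 1.0, -0.0], [1.0, -0.003, 0.0], [0.0, -0.0, -1.0]]
contact_force: [0.8, -0.1, -0.3]
width: 0.0244
grip_force: 15.0
```

Request:
carry_out --increments '[{"dx":-0.16,"dy":-1,"dz":0,"rx":0,"ry":0,"rz":0,"grip":-1},{"dx":-0.16,"dy":-1,"dz":0,"rx":0,"ry":0,"rz":0,"grip":-1},{"dx":-0.16,"dy":-1,"dz":0,"rx":0,"ry":0,"rz":0,"grip":-1},{"dx":-0.16,"dy":-1,"dz":0,"rx":0,"ry":0,"rz":0,"grip":-1},{"dx":-0.16,"dy":-1,"dz":0,"rx":0,"ry":0,"rz":0,"grip":-1}]'

```text
t: 16.6
eef_pos: [0.448, -0.1365, 0.4796]
eef_rot: [[0.003, 1.0, -0.0], [1.0, -0.003, 0.0], [0.0, -0.0, -1.0]]
contact_force: [0.7, -0.5, 0.5]
width: 0.0245
grip_force: 15.0
```

Request:
carry_out --increments '[{"dx":-0.16,"dy":-1,"dz":0,"rx":0,"ry":0,"rz":0,"grip":-1},{"dx":-0.16,"dy":-1,"dz":0,"rx":0,"ry":0,"rz":0,"grip":-1},{"dx":-0.16,"dy":-1,"dz":-0.5,"rx":0,"ry":0,"rz":0,"grip":-1},{"dx":-0.16,"dy":-1,"dz":-1,"rx":0,"ry":0,"rz":0,"grip":-1},{"dx":-0.16,"dy":-1,"dz":-1,"rx":0,"ry":0,"rz":0,"grip":-1}]'

```text
t: 17.02
eef_pos: [0.4283, -0.2618, 0.4174]
eef_rot: [[0.003, 1.0, 0.002], [1.0, -0.003, -0.001], [-0.001, 0.002, -1.0]]
contact_force: [0.1, -0.0, -1.4]
width: 0.0245
grip_force: 15.0
```

Request:
carry_out --increments '[{"dx":-0.16,"dy":-1,"dz":-1,"rx":0,"ry":0,"rz":0,"grip":-1},{"dx":-0.16,"dy":-1,"dz":-1,"rx":0,"ry":0,"rz":0,"grip":-1},{"dx":-0.16,"dy":-1,"dz":-1,"rx":0,"ry":0,"rz":0,"grip":-1},{"dx":-0.16,"dy":-0.7,"dz":-1,"rx":0,"ry":0,"rz":0,"grip":-1},{"dx":0,"dy":0,"dz":-1,"rx":0,"ry":0,"rz":0,"grip":-1}]'

```text
t: 17.43
eef_pos: [0.4111, -0.3557, 0.2904]
eef_rot: [[0.006, 1.0, -0.001], [1.0, -0.006, -0.001], [-0.001, -0.001, -1.0]]
contact_force: [-1.0, -0.1, 0.1]
width: 0.0246
grip_force: 15.0
```

Request:
carry_out --increments '[{"dx":0,"dy":0,"dz":-1,"rx":0,"ry":0,"rz":0,"grip":-1},{"dx":0,"dy":0,"dz":-1,"rx":0,"ry":0,"rz":0,"grip":-1},{"dx":0,"dy":0,"dz":-1,"rx":0,"ry":0,"rz":0,"grip":-1},{"dx":0,"dy":0,"dz":-0.6,"rx":0,"ry":0,"rz":0,"grip":-1},{"dx":0,"dy":0,"dz":0,"rx":0,"ry":0,"rz":0,"grip":-1}]'

```text
t: 17.85
eef_pos: [0.4104, -0.3507, 0.1976]
eef_rot: [[0.003, 1.0, -0.006], [1.0, -0.003, 0.006], [0.006, -0.006, -1.0]]
contact_force: [-0.2, 0.7, -0.9]
width: 0.0243
grip_force: 15.0
```

```bash
python3 - <<'E'
from h import *
pts("w5")
E
```

```text
17.85 [ 0.4104 -0.3507  0.1976] [-48.9   3.2 102.2  -0.   75.1 -48.7]
y [348, 169, 67, 50, 1562] [ 0.5291 -0.36    0.05  ]
y [372, 188, 20, 21, 151] [ 0.5259 -0.3625  0.05  ]
m [225, 143, 67, 67, 1905] [ 0.4125 -0.3429  0.05  ]
m [239, 211, 33, 8, 177] [ 0.4098 -0.382   0.05  ]
b [378, 32, 74, 77, 2330] [ 0.546  -0.2506  0.05  ]
```

View pics/w5.png

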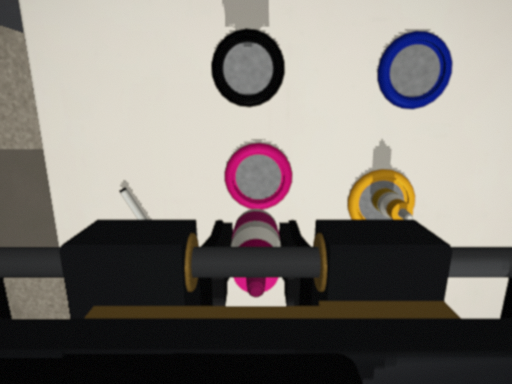

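The yellow bottle stands in its dish at about (385,200). The magenta stand at (258,175) lies just ahead of the held bottle, as it did at the first placement.

Request:
carry_out --increments '[{"dx":0,"dy":0,"dz":-1,"rx":0,"ry":0,"rz":0,"grip":-1},{"dx":0,"dy":0,"dz":-1,"rx":0,"ry":0,"rz":0,"grip":-1},{"dx":0,"dy":0,"dz":-1,"rx":0,"ry":0,"rz":0,"grip":-1},{"dx":0,"dy":0,"dz":-1,"rx":0,"ry":0,"rz":0,"grip":-1},{"dx":0,"dy":0,"dz":-1,"rx":0,"ry":0,"rz":0,"grip":-1}]'

```text
t: 18.32
eef_pos: [0.4136, -0.354, 0.0785]
eef_rot: [[0.003, 1.0, 0.002], [1.0, -0.003, -0.003], [-0.003, 0.002, -1.0]]
contact_force: [0.4, -0.3, 0.1]
width: 0.0242
grip_force: 15.0
```

Request:
carry_out --increments '[{"dx":0,"dy":0,"dz":-0.6,"rx":0,"ry":0,"rz":0,"grip":-1},{"dx":0,"dy":0,"dz":-0.4,"rx":0,"ry":0,"rz":0,"grip":-1},{"dx":0,"dy":0,"dz":-0.2,"rx":0,"ry":0,"rz":0,"grip":-1},{"dx":0,"dy":0,"dz":0,"rx":0,"ry":0,"rz":0,"grip":-1},{"dx":0,"dy":0,"dz":0,"rx":0,"ry":0,"rz":0,"grip":-1}]'

```text
t: 18.73
eef_pos: [0.4132, -0.3536, 0.0488]
eef_rot: [[0.003, 1.0, 0.001], [1.0, -0.003, -0.001], [-0.001, 0.001, -1.0]]
contact_force: [0.4, -0.1, -0.9]
width: 0.0245
grip_force: 15.0
```

Request:
carry_out --increments '[{"dx":0,"dy":0.04,"dz":-0.3,"rx":0,"ry":0,"rz":0,"grip":-1},{"dx":0,"dy":0,"dz":-0.2,"rx":0,"ry":0,"rz":0,"grip":-1},{"dx":0,"dy":0,"dz":-0.1,"rx":0,"ry":0,"rz":0,"grip":-1},{"dx":0,"dy":0,"dz":-0.02,"rx":0,"ry":0,"rz":0,"grip":-1},{"dx":0,"dy":0,"dz":0,"rx":0,"ry":0,"rz":0,"grip":-1}]'

```text
t: 19.15
eef_pos: [0.4128, -0.3522, 0.0332]
eef_rot: [[0.003, 1.0, 0.0], [1.0, -0.003, -0.001], [-0.001, 0.0, -1.0]]
contact_force: [-1.9, 1.7, 8.0]
width: 0.0245
grip_force: 15.0
```

Request:
carry_out --increments '[{"dx":0,"dy":0,"dz":0,"rx":0,"ry":0,"rz":0,"grip":-0.3},{"dx":0,"dy":0,"dz":0,"rx":0,"ry":0,"rz":0,"grip":-0.1},{"dx":0,"dy":0,"dz":0,"rx":0,"ry":0,"rz":0,"grip":0.1},{"dx":0,"dy":0,"dz":0,"rx":0,"ry":0,"rz":0,"grip":0.3},{"dx":0,"dy":0,"dz":0,"rx":0,"ry":0,"rz":0,"grip":0.3}]'

```text
t: 19.57
eef_pos: [0.4124, -0.3517, 0.0318]
eef_rot: [[0.003, 1.0, -0.0], [1.0, -0.003, 0.0], [0.0, -0.0, -1.0]]
contact_force: [0.2, 0.6, 0.2]
width: 0.0492
grip_force: 0.0
```

Request:
carry_out --increments '[{"dx":0,"dy":0,"dz":0.4,"rx":0,"ry":0,"rz":0,"grip":0.3},{"dx":0,"dy":0,"dz":1,"rx":0,"ry":0,"rz":0,"grip":0.3},{"dx":0,"dy":0,"dz":1,"rx":0,"ry":0,"rz":0,"grip":0.3},{"dx":0,"dy":0,"dz":1,"rx":0,"ry":0,"rz":0,"grip":0.3},{"dx":0,"dy":0,"dz":1,"rx":0,"ry":0,"rz":0,"grip":0.3}]'

```text
t: 19.98
eef_pos: [0.4124, -0.3517, 0.1438]
eef_rot: [[0.003, 1.0, 0.0], [1.0, -0.003, -0.0], [-0.0, 0.0, -1.0]]
contact_force: [0.3, -0.8, 0.4]
width: 0.0557
grip_force: 0.0
```

Request:
carry_out --increments '[{"dx":0,"dy":0,"dz":1,"rx":0,"ry":0,"rz":0,"grip":0.3},{"dx":0,"dy":0,"dz":1,"rx":0,"ry":0,"rz":0,"grip":0.3},{"dx":0,"dy":0,"dz":1,"rx":0,"ry":0,"rz":0,"grip":0.3},{"dx":0,"dy":0,"dz":1,"rx":0,"ry":0,"rz":0,"grip":0.3},{"dx":0,"dy":0,"dz":1,"rx":0,"ry":0,"rz":0,"grip":0.3}]'

```text
t: 20.4
eef_pos: [0.4123, -0.3516, 0.2691]
eef_rot: [[0.003, 1.0, 0.0], [1.0, -0.003, -0.0], [-0.0, 0.0, -1.0]]
contact_force: [0.5, 0.6, -0.5]
width: 0.0561
grip_force: 0.0
```

Request:
carry_out --increments '[{"dx":0,"dy":0,"dz":1,"rx":0,"ry":0,"rz":0,"grip":0.3},{"dx":0,"dy":0,"dz":1,"rx":0,"ry":0,"rz":0,"grip":0.3},{"dx":0,"dy":1,"dz":1,"rx":0,"ry":0,"rz":0,"grip":0.3},{"dx":0,"dy":1,"dz":1,"rx":0,"ry":0,"rz":0,"grip":0.3},{"dx":0,"dy":1,"dz":1,"rx":0,"ry":0,"rz":0,"grip":0.3}]'

```text
t: 20.82
eef_pos: [0.4119, -0.2759, 0.3938]
eef_rot: [[0.004, 1.0, 0.0], [1.0, -0.004, -0.0], [-0.0, 0.0, -1.0]]
contact_force: [0.5, 0.0, -0.3]
width: 0.0566
grip_force: 0.0
```

Request:
carry_out --increments '[{"dx":0,"dy":1,"dz":1,"rx":0,"ry":0,"rz":0,"grip":0.3},{"dx":0,"dy":1,"dz":1,"rx":0,"ry":0,"rz":0,"grip":0.3},{"dx":0,"dy":1,"dz":1,"rx":0,"ry":0,"rz":0,"grip":0.3},{"dx":0,"dy":1,"dz":0,"rx":0,"ry":0,"rz":0,"grip":0.3},{"dx":0,"dy":1,"dz":0,"rx":0,"ry":0,"rz":0,"grip":0.3}]'

```text
t: 21.23
eef_pos: [0.4124, -0.1507, 0.47]
eef_rot: [[0.003, 1.0, 0.004], [1.0, -0.003, -0.002], [-0.002, 0.004, -1.0]]
contact_force: [-0.0, -0.1, -0.4]
width: 0.0567
grip_force: 0.0
```

Request:
carry_out --increments '[{"dx":0,"dy":1,"dz":0,"rx":0,"ry":0,"rz":0,"grip":0.3},{"dx":0,"dy":1,"dz":0,"rx":0,"ry":0,"rz":0,"grip":0.3},{"dx":0,"dy":1,"dz":0,"rx":0,"ry":0,"rz":0,"grip":0.3},{"dx":0,"dy":1,"dz":0,"rx":0,"ry":0,"rz":0,"grip":0.3},{"dx":0,"dy":1,"dz":0,"rx":0,"ry":0,"rz":0,"grip":0.3}]'

```text
t: 21.65
eef_pos: [0.4118, -0.0255, 0.4678]
eef_rot: [[0.003, 1.0, 0.001], [1.0, -0.003, -0.0], [-0.0, 0.001, -1.0]]
contact_force: [0.6, 0.6, 0.3]
width: 0.0567
grip_force: 0.0
```

Request:
carry_out --increments '[{"dx":0,"dy":1,"dz":0,"rx":0,"ry":0,"rz":0,"grip":0.3},{"dx":0,"dy":1,"dz":0,"rx":0,"ry":0,"rz":0,"grip":0.3},{"dx":0,"dy":1,"dz":0,"rx":0,"ry":0,"rz":0,"grip":0.3},{"dx":0,"dy":1,"dz":0,"rx":0,"ry":0,"rz":0,"grip":0.3},{"dx":0,"dy":1,"dz":0,"rx":0,"ry":0,"rz":0,"grip":0.3}]'

```text
t: 22.07
eef_pos: [0.4118, 0.0994, 0.4678]
eef_rot: [[0.003, 1.0, 0.001], [1.0, -0.003, 0.0], [0.0, 0.001, -1.0]]
contact_force: [0.4, -0.5, -0.1]
width: 0.0565
grip_force: 0.0
```

Request:
carry_out --increments '[{"dx":0,"dy":1,"dz":0,"rx":0,"ry":0,"rz":0,"grip":0.3},{"dx":0,"dy":1,"dz":0,"rx":0,"ry":0,"rz":0,"grip":0.3},{"dx":0,"dy":1,"dz":0,"rx":0,"ry":0,"rz":0,"grip":0.3},{"dx":0,"dy":1,"dz":-0.5,"rx":0,"ry":0,"rz":0,"grip":0.3},{"dx":0,"dy":1,"dz":-1,"rx":0,"ry":0,"rz":0,"grip":0.3}]'

```text
t: 22.48
eef_pos: [0.4129, 0.2247, 0.4332]
eef_rot: [[0.003, 1.0, 0.007], [1.0, -0.003, 0.002], [0.002, 0.007, -1.0]]
contact_force: [1.1, -0.3, -0.8]
width: 0.0564
grip_force: 0.0
```

Request:
carry_out --increments '[{"dx":-0.1,"dy":1,"dz":-1,"rx":0,"ry":0,"rz":0,"grip":0.3},{"dx":-0.1,"dy":1,"dz":-1,"rx":0,"ry":0,"rz":0,"grip":0.3},{"dx":-0.1,"dy":1,"dz":-1,"rx":0,"ry":0,"rz":0,"grip":0.3},{"dx":-0.1,"dy":1,"dz":-1,"rx":0,"ry":0,"rz":0,"grip":0.3},{"dx":0,"dy":0.9,"dz":-1,"rx":0,"ry":0,"rz":0,"grip":0.3}]'

```text
t: 22.9
eef_pos: [0.4016, 0.3471, 0.3042]
eef_rot: [[0.002, 1.0, 0.001], [1.0, -0.002, 0.001], [0.001, 0.001, -1.0]]
contact_force: [0.6, -0.3, 0.2]
width: 0.0566
grip_force: 0.0
```

Request:
carry_out --increments '[{"dx":0,"dy":0,"dz":-1,"rx":0,"ry":0,"rz":0,"grip":0.3},{"dx":0,"dy":0,"dz":-1,"rx":0,"ry":0,"rz":0,"grip":0.3},{"dx":0,"dy":0,"dz":-0.5,"rx":0,"ry":0,"rz":0,"grip":0.3},{"dx":0,"dy":0,"dz":0,"rx":0,"ry":0,"rz":0,"grip":0.3},{"dx":0,"dy":0,"dz":0,"rx":0,"ry":0,"rz":0,"grip":0.3}]'

```text
t: 23.32
eef_pos: [0.4024, 0.3455, 0.2426]
eef_rot: [[0.003, 1.0, -0.0], [1.0, -0.003, -0.0], [-0.0, -0.0, -1.0]]
contact_force: [-0.1, 0.1, 0.4]
width: 0.0566
grip_force: 0.0
```

```bash
python3 - <<'E'
from h import *
pts("w6")
E
```

```text
23.3167 [0.4024 0.3455 0.2426] [ 32.1  -0.6 101.1   0.   79.5  32.3]
y [410, 153, 14, 22, 61] [0.5705 0.3575 0.05  ]
b [245, 162, 18, 19, 200] [0.4007 0.3483 0.05  ]
r0 [317, 151, 45, 44, 1510] [0.4878 0.3488 0.066 ]
```

Request:
carry_out --increments '[{"dx":-0.08,"dy":0.06,"dz":-1,"rx":0,"ry":0,"rz":0,"grip":0.3},{"dx":0,"dy":0,"dz":-1,"rx":0,"ry":0,"rz":0,"grip":0.3},{"dx":0,"dy":0,"dz":-1,"rx":0,"ry":0,"rz":0,"grip":0.3},{"dx":0,"dy":0,"dz":-1,"rx":0,"ry":0,"rz":0,"grip":0.3},{"dx":0,"dy":0,"dz":-1,"rx":0,"ry":0,"rz":0,"grip":0.3}]'

```text
t: 23.78
eef_pos: [0.4024, 0.348, 0.1189]
eef_rot: [[0.004, 1.0, 0.004], [1.0, -0.004, 0.003], [0.003, 0.004, -1.0]]
contact_force: [0.4, 0.1, 0.5]
width: 0.0565
grip_force: 0.0
```

Request:
carry_out --increments '[{"dx":0,"dy":0,"dz":-1,"rx":0,"ry":0,"rz":0,"grip":0.3},{"dx":0,"dy":0,"dz":-1,"rx":0,"ry":0,"rz":0,"grip":0.3},{"dx":0,"dy":0,"dz":-0.8,"rx":0,"ry":0,"rz":0,"grip":0.3},{"dx":0,"dy":0,"dz":-0.5,"rx":0,"ry":0,"rz":0,"grip":0.3},{"dx":0,"dy":0,"dz":-0.2,"rx":0,"ry":0,"rz":0,"grip":0.3}]'

```text
t: 24.2
eef_pos: [0.4008, 0.3471, 0.0292]
eef_rot: [[0.004, 1.0, -0.0], [1.0, -0.004, -0.0], [-0.0, -0.0, -1.0]]
contact_force: [-1.0, -0.2, 0.1]
width: 0.0569
grip_force: 0.0
```

Request:
carry_out --increments '[{"dx":0,"dy":0,"dz":0,"rx":0,"ry":0,"rz":0,"grip":0},{"dx":0,"dy":0,"dz":0,"rx":0,"ry":0,"rz":0,"grip":-0.3},{"dx":0,"dy":0,"dz":0,"rx":0,"ry":0,"rz":0,"grip":-0.6},{"dx":0,"dy":0,"dz":0,"rx":0,"ry":0,"rz":0,"grip":-1},{"dx":0,"dy":0,"dz":0,"rx":0,"ry":0,"rz":0,"grip":-1}]'

```text
t: 24.62
eef_pos: [0.4013, 0.3477, 0.0308]
eef_rot: [[0.003, 1.0, 0.002], [1.0, -0.003, 0.001], [0.001, 0.002, -1.0]]
contact_force: [0.3, 0.3, 0.6]
width: 0.0308
grip_force: 0.0
```

Request:
carry_out --increments '[{"dx":0,"dy":0,"dz":0,"rx":0,"ry":0,"rz":0,"grip":-1},{"dx":0,"dy":0,"dz":0,"rx":0,"ry":0,"rz":0,"grip":-1},{"dx":0,"dy":0,"dz":0,"rx":0,"ry":0,"rz":0,"grip":-1},{"dx":0,"dy":0,"dz":0,"rx":0,"ry":0,"rz":0,"grip":-1},{"dx":0,"dy":0,"dz":0,"rx":0,"ry":0,"rz":0,"grip":-1}]'

```text
t: 25.03
eef_pos: [0.4009, 0.3475, 0.0303]
eef_rot: [[0.003, 1.0, 0.001], [1.0, -0.003, 0.001], [0.001, 0.001, -1.0]]
contact_force: [-0.5, -0.2, 6.1]
width: 0.0244
grip_force: 15.0
```

Request:
carry_out --increments '[{"dx":0,"dy":0,"dz":0.6,"rx":0,"ry":0,"rz":0,"grip":-1},{"dx":0,"dy":0,"dz":1,"rx":0,"ry":0,"rz":0,"grip":-1},{"dx":0,"dy":0,"dz":1,"rx":0,"ry":0,"rz":0,"grip":-1},{"dx":0,"dy":0,"dz":1,"rx":0,"ry":0,"rz":0,"grip":-1},{"dx":0,"dy":0,"dz":1,"rx":0,"ry":0,"rz":0,"grip":-1}]'

```text
t: 25.45
eef_pos: [0.4, 0.3469, 0.1452]
eef_rot: [[0.003, 1.0, -0.001], [1.0, -0.003, -0.001], [-0.001, -0.001, -1.0]]
contact_force: [0.5, 0.4, -0.4]
width: 0.0243
grip_force: 15.0
```

Request:
carry_out --increments '[{"dx":0,"dy":0,"dz":1,"rx":0,"ry":0,"rz":0,"grip":-1},{"dx":0,"dy":0,"dz":1,"rx":0,"ry":0,"rz":0,"grip":-1},{"dx":0,"dy":0,"dz":1,"rx":0,"ry":0,"rz":0,"grip":-1},{"dx":0,"dy":0,"dz":1,"rx":0,"ry":0,"rz":0,"grip":-1},{"dx":0,"dy":0,"dz":1,"rx":0,"ry":0,"rz":0,"grip":-1}]'

```text
t: 25.87
eef_pos: [0.4001, 0.3469, 0.2704]
eef_rot: [[0.003, 1.0, -0.001], [1.0, -0.003, -0.0], [-0.0, -0.001, -1.0]]
contact_force: [0.2, -0.2, -0.2]
width: 0.0248
grip_force: 15.0
```

Request:
carry_out --increments '[{"dx":0.28,"dy":-1,"dz":1,"rx":0,"ry":0,"rz":0,"grip":-1},{"dx":0.28,"dy":-1,"dz":1,"rx":0,"ry":0,"rz":0,"grip":-1},{"dx":0.28,"dy":-1,"dz":1,"rx":0,"ry":0,"rz":0,"grip":-1},{"dx":0.28,"dy":-1,"dz":1,"rx":0,"ry":0,"rz":0,"grip":-1},{"dx":0.28,"dy":-1,"dz":1,"rx":0,"ry":0,"rz":0,"grip":-1}]'

```text
t: 26.28
eef_pos: [0.4352, 0.221, 0.3954]
eef_rot: [[0.003, 1.0, -0.0], [1.0, -0.003, -0.0], [-0.0, -0.0, -1.0]]
contact_force: [1.6, 0.1, -0.6]
width: 0.0248
grip_force: 15.0
```

Request:
carry_out --increments '[{"dx":0.28,"dy":-1,"dz":1,"rx":0,"ry":0,"rz":0,"grip":-1},{"dx":0.28,"dy":-1,"dz":1,"rx":0,"ry":0,"rz":0,"grip":-1},{"dx":0.28,"dy":-1,"dz":1,"rx":0,"ry":0,"rz":0,"grip":-1},{"dx":0.28,"dy":-1,"dz":0.4,"rx":0,"ry":0,"rz":0,"grip":-1},{"dx":0.28,"dy":-1,"dz":0,"rx":0,"ry":0,"rz":0,"grip":-1}]'

```text
t: 26.7
eef_pos: [0.4712, 0.096, 0.483]
eef_rot: [[0.003, 1.0, 0.005], [1.0, -0.003, 0.0], [0.0, 0.005, -1.0]]
contact_force: [0.7, -0.6, -0.3]
width: 0.0245
grip_force: 15.0
```

Request:
carry_out --increments '[{"dx":0.28,"dy":-1,"dz":0,"rx":0,"ry":0,"rz":0,"grip":-1},{"dx":0.28,"dy":-1,"dz":0,"rx":0,"ry":0,"rz":0,"grip":-1},{"dx":0.28,"dy":-1,"dz":0,"rx":0,"ry":0,"rz":0,"grip":-1},{"dx":0.28,"dy":-1,"dz":0,"rx":0,"ry":0,"rz":0,"grip":-1},{"dx":0.28,"dy":-1,"dz":0,"rx":0,"ry":0,"rz":0,"grip":-1}]'

```text
t: 27.12
eef_pos: [0.5055, -0.0291, 0.4791]
eef_rot: [[0.003, 1.0, -0.001], [1.0, -0.003, 0.0], [0.0, -0.001, -1.0]]
contact_force: [1.1, 0.8, -0.6]
width: 0.0245
grip_force: 15.0
```

Request:
carry_out --increments '[{"dx":0.28,"dy":-1,"dz":0,"rx":0,"ry":0,"rz":0,"grip":-1},{"dx":0.28,"dy":-1,"dz":0,"rx":0,"ry":0,"rz":0,"grip":-1},{"dx":0.28,"dy":-1,"dz":0,"rx":0,"ry":0,"rz":0,"grip":-1},{"dx":0.28,"dy":-1,"dz":0,"rx":0,"ry":0,"rz":0,"grip":-1},{"dx":0.28,"dy":-1,"dz":0,"rx":0,"ry":0,"rz":0,"grip":-1}]'

```text
t: 27.53
eef_pos: [0.5405, -0.1541, 0.479]
eef_rot: [[0.003, 1.0, -0.001], [1.0, -0.003, 0.0], [0.0, -0.001, -1.0]]
contact_force: [0.1, -0.3, -0.6]
width: 0.0246
grip_force: 15.0
```

Request:
carry_out --increments '[{"dx":0.28,"dy":-1,"dz":0,"rx":0,"ry":0,"rz":0,"grip":-1},{"dx":0.28,"dy":-1,"dz":0,"rx":0,"ry":0,"rz":0,"grip":-1},{"dx":0.28,"dy":-1,"dz":-0.5,"rx":0,"ry":0,"rz":0,"grip":-1},{"dx":0.2,"dy":-0.7,"dz":-1,"rx":0,"ry":0,"rz":0,"grip":-1},{"dx":0,"dy":0,"dz":-1,"rx":0,"ry":0,"rz":0,"grip":-1}]'

```text
t: 27.95
eef_pos: [0.5668, -0.249, 0.4156]
eef_rot: [[0.006, 1.0, 0.0], [1.0, -0.006, -0.002], [-0.002, 0.0, -1.0]]
contact_force: [0.7, 0.5, -0.6]
width: 0.0242
grip_force: 15.0
```

Request:
carry_out --increments '[{"dx":0,"dy":0,"dz":-1,"rx":0,"ry":0,"rz":0,"grip":-1},{"dx":0,"dy":0,"dz":-1,"rx":0,"ry":0,"rz":0,"grip":-1},{"dx":0,"dy":0,"dz":-1,"rx":0,"ry":0,"rz":0,"grip":-1},{"dx":0,"dy":0,"dz":-1,"rx":0,"ry":0,"rz":0,"grip":-1},{"dx":0,"dy":0,"dz":-1,"rx":0,"ry":0,"rz":0,"grip":-1}]'

```text
t: 28.37
eef_pos: [0.5661, -0.2452, 0.2902]
eef_rot: [[0.003, 1.0, -0.001], [1.0, -0.003, 0.0], [0.0, -0.001, -1.0]]
contact_force: [0.4, -0.1, 0.7]
width: 0.0246
grip_force: 15.0
```

Request:
carry_out --increments '[{"dx":0,"dy":0,"dz":-1,"rx":0,"ry":0,"rz":0,"grip":-1},{"dx":0,"dy":0,"dz":-1,"rx":0,"ry":0,"rz":0,"grip":-1},{"dx":0,"dy":0,"dz":-0.5,"rx":0,"ry":0,"rz":0,"grip":-1},{"dx":0,"dy":0,"dz":0,"rx":0,"ry":0,"rz":0,"grip":-1},{"dx":0,"dy":0,"dz":0,"rx":0,"ry":0,"rz":0,"grip":-1}]'

```text
t: 28.78
eef_pos: [0.5662, -0.2452, 0.2292]
eef_rot: [[0.003, 1.0, -0.001], [1.0, -0.003, 0.001], [0.001, -0.001, -1.0]]
contact_force: [-0.5, 0.3, -0.0]
width: 0.025
grip_force: 15.0
```

```bash
python3 - <<'E'
from h import *
pts("w7")
E
```

```text
28.7833 [ 0.5662 -0.2452  0.2292] [-30.7  11.9  89.1  -0.   79.1 -30.6]
b [226, 139, 61, 60, 1492] [ 0.5675 -0.2369  0.05  ]
b [247, 213, 24, 6, 109] [ 0.5685 -0.2887  0.05  ]
```

View pics/w7.png

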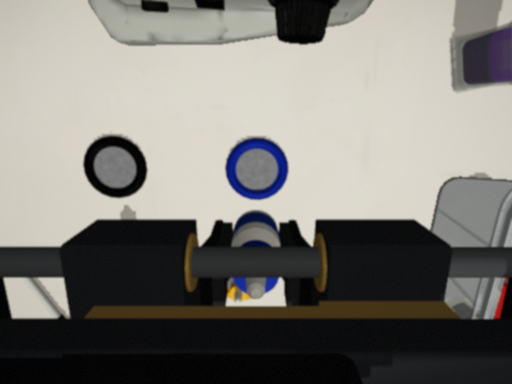

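The blue stand at (257,169) is lined up ahead of the blue bottle, with the black stand at (115,166). I lower the bottle.

Request:
carry_out --increments '[{"dx":0,"dy":0,"dz":-1,"rx":0,"ry":0,"rz":0,"grip":-1},{"dx":0,"dy":0,"dz":-1,"rx":0,"ry":0,"rz":0,"grip":-1},{"dx":0,"dy":0,"dz":-1,"rx":0,"ry":0,"rz":0,"grip":-1},{"dx":0,"dy":0,"dz":-1,"rx":0,"ry":0,"rz":0,"grip":-1},{"dx":0,"dy":0,"dz":-1,"rx":0,"ry":0,"rz":0,"grip":-1}]'

```text
t: 29.25
eef_pos: [0.5683, -0.2464, 0.1064]
eef_rot: [[0.003, 1.0, 0.004], [1.0, -0.003, -0.003], [-0.002, 0.004, -1.0]]
contact_force: [1.0, 0.4, -1.4]
width: 0.0247
grip_force: 15.0
```

Request:
carry_out --increments '[{"dx":0,"dy":0,"dz":-0.9,"rx":0,"ry":0,"rz":0,"grip":-1},{"dx":0,"dy":0,"dz":-0.7,"rx":0,"ry":0,"rz":0,"grip":-1},{"dx":0,"dy":0,"dz":-0.4,"rx":0,"ry":0,"rz":0,"grip":-1},{"dx":0,"dy":0,"dz":-0.2,"rx":0,"ry":0,"rz":0,"grip":-1},{"dx":0,"dy":0,"dz":0,"rx":0,"ry":0,"rz":0,"grip":-1}]'

```text
t: 29.67
eef_pos: [0.5669, -0.2456, 0.0499]
eef_rot: [[0.003, 1.0, 0.0], [1.0, -0.003, -0.0], [-0.0, 0.0, -1.0]]
contact_force: [-0.4, 0.1, -0.1]
width: 0.0245
grip_force: 15.0
```

Request:
carry_out --increments '[{"dx":0,"dy":0,"dz":-0.3,"rx":0,"ry":0,"rz":0,"grip":-1},{"dx":0,"dy":0,"dz":-0.2,"rx":0,"ry":0,"rz":0,"grip":-1},{"dx":0,"dy":0,"dz":-0.1,"rx":0,"ry":0,"rz":0,"grip":-1},{"dx":0,"dy":0,"dz":-0.06,"rx":0,"ry":0,"rz":0,"grip":-1},{"dx":0,"dy":0,"dz":0,"rx":0,"ry":0,"rz":0,"grip":-1}]'

```text
t: 30.08
eef_pos: [0.5667, -0.2455, 0.0335]
eef_rot: [[0.003, 1.0, 0.0], [1.0, -0.003, -0.0], [-0.0, 0.0, -1.0]]
contact_force: [0.6, 0.6, -0.4]
width: 0.0248
grip_force: 15.0
```

Request:
carry_out --increments '[{"dx":0,"dy":0,"dz":0,"rx":0,"ry":0,"rz":0,"grip":-0.3},{"dx":0,"dy":0,"dz":0,"rx":0,"ry":0,"rz":0,"grip":-0.1},{"dx":0,"dy":0,"dz":0,"rx":0,"ry":0,"rz":0,"grip":0.1},{"dx":0,"dy":0,"dz":0,"rx":0,"ry":0,"rz":0,"grip":0.3},{"dx":0,"dy":0,"dz":0,"rx":0,"ry":0,"rz":0,"grip":0.3}]'

```text
t: 30.5
eef_pos: [0.5665, -0.2453, 0.0331]
eef_rot: [[0.003, 1.0, 0.0], [1.0, -0.003, -0.0], [-0.0, 0.0, -1.0]]
contact_force: [1.0, -0.5, -0.3]
width: 0.0493
grip_force: 0.0
```

Request:
carry_out --increments '[{"dx":0,"dy":0,"dz":0.4,"rx":0,"ry":0,"rz":0,"grip":0.3},{"dx":0,"dy":0,"dz":1,"rx":0,"ry":0,"rz":0,"grip":0.3},{"dx":0,"dy":0,"dz":1,"rx":0,"ry":0,"rz":0,"grip":0.3},{"dx":0,"dy":0,"dz":1,"rx":0,"ry":0,"rz":0,"grip":0.3},{"dx":0,"dy":0,"dz":1,"rx":0,"ry":0,"rz":0,"grip":0.3}]'

```text
t: 30.92
eef_pos: [0.5664, -0.2453, 0.145]
eef_rot: [[0.003, 1.0, 0.0], [1.0, -0.003, -0.0], [-0.0, 0.0, -1.0]]
contact_force: [1.3, -1.0, 0.8]
width: 0.0563
grip_force: 0.0
```

Request:
carry_out --increments '[{"dx":0,"dy":0,"dz":1,"rx":0,"ry":0,"rz":0,"grip":0.3},{"dx":0,"dy":0,"dz":1,"rx":0,"ry":0,"rz":0,"grip":0.3},{"dx":0,"dy":0,"dz":1,"rx":0,"ry":0,"rz":0,"grip":0.3},{"dx":0,"dy":0,"dz":1,"rx":0,"ry":0,"rz":0,"grip":0.3},{"dx":0,"dy":0,"dz":1,"rx":0,"ry":0,"rz":0,"grip":0.3}]'

```text
t: 31.33
eef_pos: [0.5663, -0.2452, 0.2703]
eef_rot: [[0.003, 1.0, 0.001], [1.0, -0.003, -0.0], [-0.0, 0.001, -1.0]]
contact_force: [0.3, -0.8, 0.3]
width: 0.0565
grip_force: 0.0
```

Request:
carry_out --increments '[{"dx":0,"dy":0,"dz":1,"rx":0,"ry":0,"rz":0,"grip":0.3},{"dx":0,"dy":0,"dz":1,"rx":0,"ry":0,"rz":0,"grip":0.3},{"dx":0,"dy":0,"dz":1,"rx":0,"ry":0,"rz":0,"grip":0.3},{"dx":0,"dy":0,"dz":1,"rx":0,"ry":0,"rz":0,"grip":0.3},{"dx":0,"dy":0,"dz":1,"rx":0,"ry":0,"rz":0,"grip":0.3}]'

```text
t: 31.75
eef_pos: [0.5661, -0.2451, 0.3953]
eef_rot: [[0.003, 1.0, 0.001], [1.0, -0.003, -0.0], [-0.0, 0.001, -1.0]]
contact_force: [-0.1, -0.5, -0.8]
width: 0.0566
grip_force: 0.0
```

Request:
carry_out --increments '[{"dx":0,"dy":1,"dz":1,"rx":0,"ry":0,"rz":0,"grip":0.3},{"dx":0,"dy":1,"dz":1,"rx":0,"ry":0,"rz":0,"grip":0.3},{"dx":0,"dy":1,"dz":0.8,"rx":0,"ry":0,"rz":0,"grip":0.3},{"dx":0,"dy":1,"dz":0,"rx":0,"ry":0,"rz":0,"grip":0.3},{"dx":0,"dy":1,"dz":0,"rx":0,"ry":0,"rz":0,"grip":0.3}]'

```text
t: 32.17
eef_pos: [0.5664, -0.1193, 0.4663]
eef_rot: [[0.003, 1.0, 0.004], [1.0, -0.003, -0.002], [-0.002, 0.004, -1.0]]
contact_force: [0.2, 0.2, 0.1]
width: 0.0565
grip_force: 0.0
```

Request:
carry_out --increments '[{"dx":0,"dy":1,"dz":0,"rx":0,"ry":0,"rz":0,"grip":0.3},{"dx":0,"dy":1,"dz":0,"rx":0,"ry":0,"rz":0,"grip":0.3},{"dx":0,"dy":1,"dz":0,"rx":0,"ry":0,"rz":0,"grip":0.3},{"dx":0,"dy":1,"dz":0,"rx":0,"ry":0,"rz":0,"grip":0.3},{"dx":0,"dy":1,"dz":0,"rx":0,"ry":0,"rz":0,"grip":0.3}]'

```text
t: 32.58
eef_pos: [0.5659, 0.006, 0.464]
eef_rot: [[0.003, 1.0, 0.001], [1.0, -0.003, -0.0], [-0.0, 0.001, -1.0]]
contact_force: [0.5, 0.3, 0.8]
width: 0.0566
grip_force: 0.0
```

Request:
carry_out --increments '[{"dx":0,"dy":1,"dz":0,"rx":0,"ry":0,"rz":0,"grip":0.3},{"dx":0,"dy":1,"dz":0,"rx":0,"ry":0,"rz":0,"grip":0.3},{"dx":0,"dy":1,"dz":0,"rx":0,"ry":0,"rz":0,"grip":0.3},{"dx":0,"dy":1,"dz":0,"rx":0,"ry":0,"rz":0,"grip":0.3},{"dx":0,"dy":1,"dz":0,"rx":0,"ry":0,"rz":0,"grip":0.3}]'

```text
t: 33.0
eef_pos: [0.5659, 0.1309, 0.464]
eef_rot: [[0.003, 1.0, 0.001], [1.0, -0.003, 0.0], [0.0, 0.001, -1.0]]
contact_force: [0.2, 0.0, 0.0]
width: 0.0568
grip_force: 0.0
```

Request:
carry_out --increments '[{"dx":0.1,"dy":1,"dz":0,"rx":0,"ry":0,"rz":0,"grip":0.3},{"dx":0.1,"dy":1,"dz":-0.5,"rx":0,"ry":0,"rz":0,"grip":0.3},{"dx":0.1,"dy":1,"dz":-1,"rx":0,"ry":0,"rz":0,"grip":0.3},{"dx":0.1,"dy":1,"dz":-1,"rx":0,"ry":0,"rz":0,"grip":0.3},{"dx":0.1,"dy":1,"dz":-1,"rx":0,"ry":0,"rz":0,"grip":0.3}]'

```text
t: 33.42
eef_pos: [0.5787, 0.2559, 0.3759]
eef_rot: [[0.003, 1.0, 0.002], [1.0, -0.003, 0.0], [0.0, 0.002, -1.0]]
contact_force: [0.2, -0.7, -0.3]
width: 0.0568
grip_force: 0.0
```

Request:
carry_out --increments '[{"dx":0.1,"dy":1,"dz":-1,"rx":0,"ry":0,"rz":0,"grip":0.3},{"dx":0.1,"dy":1,"dz":-1,"rx":0,"ry":0,"rz":0,"grip":0.3},{"dx":0.1,"dy":1,"dz":-1,"rx":0,"ry":0,"rz":0,"grip":0.3},{"dx":0,"dy":0.5,"dz":-1,"rx":0,"ry":0,"rz":0,"grip":0.3},{"dx":0,"dy":0,"dz":0,"rx":0,"ry":0,"rz":0,"grip":0.3}]'

```text
t: 33.83
eef_pos: [0.5831, 0.3437, 0.2689]
eef_rot: [[0.0, 1.0, -0.009], [1.0, -0.0, -0.003], [-0.003, -0.009, -1.0]]
contact_force: [-1.3, 0.2, -1.7]
width: 0.0564
grip_force: 0.0
```

Request:
carry_out --increments '[{"dx":0,"dy":0,"dz":0,"rx":0,"ry":0,"rz":0,"grip":0.3},{"dx":0,"dy":0,"dz":0,"rx":0,"ry":0,"rz":0,"grip":0.3},{"dx":0,"dy":0,"dz":0,"rx":0,"ry":0,"rz":0,"grip":0.3},{"dx":0,"dy":0,"dz":0,"rx":0,"ry":0,"rz":0,"grip":0.3},{"dx":0,"dy":0,"dz":0,"rx":0,"ry":0,"rz":0,"grip":0.3}]'

```text
t: 34.25
eef_pos: [0.5874, 0.3416, 0.2778]
eef_rot: [[0.004, 1.0, 0.003], [1.0, -0.004, 0.001], [0.001, 0.003, -1.0]]
contact_force: [-0.4, 0.3, -0.1]
width: 0.0566
grip_force: 0.0
```

```bash
python3 - <<'E'
from h import *
pts("w8")
E
```

```text
34.25 [0.5874 0.3416 0.2778] [23.5 18.7 75.7 -0.  85.4 23.8]
r0 [429, 80, 10, 10, 71] [0.7766 0.4317 0.066 ]
r0 [147, 144, 41, 40, 1273] [0.4897 0.3487 0.066 ]
```

View pics/w8.png

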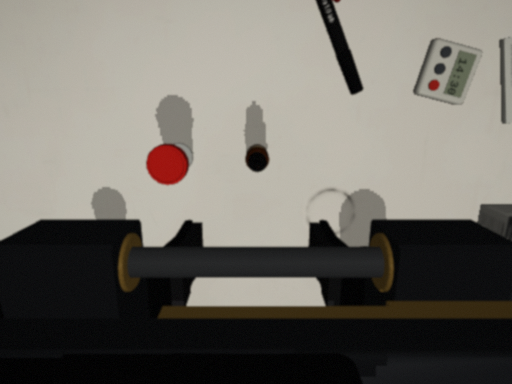

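The wrist view shows the oil bottle's cap at about (257,159) and cup A at (167,164). I measure the dark blob before descending.

```bash
python3 - <<'E'
from h import *
import cv2
c=np.load("pics/w8.npy",allow_pickle=True).item()
im=c["image"][130:190,225:290];hs=cv2.cvtColor(im,cv2.COLOR_BGR2HSV)
n,l,st,ce=cv2.connectedComponentsWithStats((hs[...,2]<90).astype(np.uint8))
for i in range(1,n):
    if st[i,4]>30:print(st[i]+[225,130,0,0,0],ce[i]+[225,130])
g=cv2.cvtColor(im,cv2.COLOR_BGR2GRAY);print(g[10:48:1,31]);print(hs[10:48,31,1]); print(g[30,10:55])
for v in(155,157,159,161,163):print(v,plane(c,257,v,.078).round(4),plane(c,257,v,.058).round(4))
E
```

```text
[246 144  23  28 496] [256.66733871 157.37903226]
[126 126 122 107  76  56  46  29  18  19  21  19  11   4   7   4   5   3
   8   5   2   3   1   7   5   9   6   7   9  11  29  80 142 176 183 184
 185 185]
[ 22  24  22  25  38  78 111 166 231 219 215 209 191  51  32  64 102  64
  85  85  85   0 255  36 109  28  36  64  51   0   9  28  21  21  19  19
  20  20]
[183 184 184 182 182 184 184 183 182 162 104  44  18   8   3   4   5   3
   5   4   2   2   3   4   4   9   7  10   6   5   8  18  33  71 130 171
 184 185 184 185 184 184 184 184 183]
155 [0.5902 0.3599 0.078 ] [0.5903 0.3571 0.058 ]
157 [0.5901 0.3578 0.078 ] [0.5903 0.3548 0.058 ]
159 [0.5901 0.3556 0.078 ] [0.5903 0.3525 0.058 ]
161 [0.5901 0.3534 0.078 ] [0.5903 0.3502 0.058 ]
163 [0.5901 0.3512 0.078 ] [0.5903 0.3479 0.058 ]
```

Request:
carry_out --increments '[{"dx":0,"dy":0.3,"dz":-1,"rx":0,"ry":0,"rz":0,"grip":0.3},{"dx":0,"dy":0,"dz":-1,"rx":0,"ry":0,"rz":0,"grip":0.3},{"dx":0,"dy":0,"dz":-1,"rx":0,"ry":0,"rz":0,"grip":0.3},{"dx":0,"dy":0,"dz":-1,"rx":0,"ry":0,"rz":0,"grip":0.3},{"dx":0,"dy":0,"dz":-0.8,"rx":0,"ry":0,"rz":0,"grip":0.3}]'

```text
t: 34.72
eef_pos: [0.5861, 0.3491, 0.1539]
eef_rot: [[0.003, 1.0, -0.001], [1.0, -0.003, -0.0], [-0.0, -0.001, -1.0]]
contact_force: [0.5, 0.3, -1.0]
width: 0.0569
grip_force: 0.0
```

Request:
carry_out --increments '[{"dx":0,"dy":0,"dz":-0.6,"rx":0,"ry":0,"rz":0,"grip":0.3},{"dx":0,"dy":0,"dz":-0.4,"rx":0,"ry":0,"rz":0,"grip":0.3},{"dx":0,"dy":0,"dz":0,"rx":0,"ry":0,"rz":0,"grip":0.3},{"dx":0,"dy":0,"dz":0,"rx":0,"ry":0,"rz":0,"grip":0.3},{"dx":0,"dy":0,"dz":0,"rx":0,"ry":0,"rz":0,"grip":0.3}]'

```text
t: 35.13
eef_pos: [0.5875, 0.3501, 0.1324]
eef_rot: [[0.003, 1.0, 0.003], [1.0, -0.003, 0.001], [0.001, 0.003, -1.0]]
contact_force: [0.0, -0.3, 0.4]
width: 0.0565
grip_force: 0.0
```

```bash
python3 - <<'E'
from h import *
import cv2
pts("w9")
c=np.load("pics/w9.npy",allow_pickle=True).item()
for y in(.34,.345,.35,.355):
  p=np.array(c["view"])@[.589,y,.078,1];print(y,c["cx"]+c["fx"]*p[0]/-p[2],c["cy"]+c["fy"]*p[1]/p[2])
cv2.imwrite("pics/w9c.png",cv2.resize(c["image"][100:260,140:380],None,fx=3,fy=3))
E
```

```text
35.1333 [0.5875 0.3501 0.1324] [24.2 25.2 83.2  0.  71.5 24.4]
r0 [80, 179, 69, 40, 2142] [0.49   0.3558 0.066 ]
0.34 256.9917131532505 229.06268230191702
0.345 256.9825885073317 221.93742292608871
0.35 256.97335654403753 214.72836148910775
0.355 256.96401535888646 207.43401081812956
```

View pics/w9c.png

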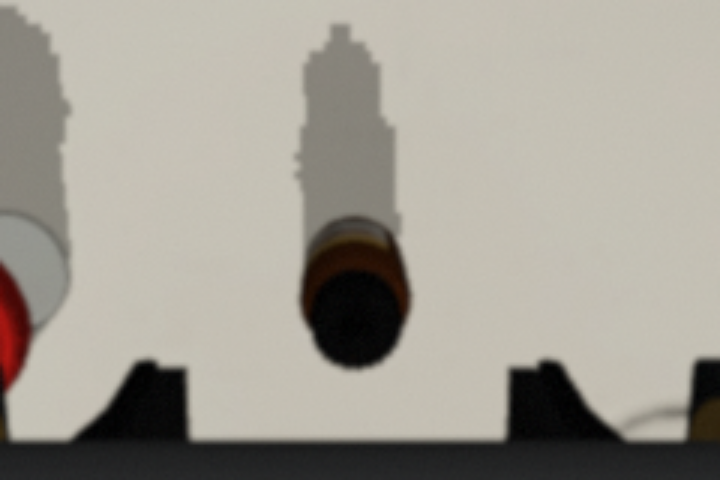

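The cap disc is centred at crop (355,322), which is full-image (258,207). That gives y of about 0.353, so I shift 3 mm and descend.

Request:
carry_out --increments '[{"dx":0.04,"dy":0.14,"dz":-0.6,"rx":0,"ry":0,"rz":0,"grip":0.3},{"dx":0,"dy":0,"dz":-0.9,"rx":0,"ry":0,"rz":0,"grip":0.3},{"dx":0,"dy":0,"dz":-0.9,"rx":0,"ry":0,"rz":0,"grip":0.3},{"dx":0,"dy":0,"dz":-0.9,"rx":0,"ry":0,"rz":0,"grip":0.3},{"dx":0,"dy":0,"dz":-0.4,"rx":0,"ry":0,"rz":0,"grip":0.3}]'

```text
t: 35.6
eef_pos: [0.5856, 0.3526, 0.0342]
eef_rot: [[0.003, 1.0, -0.004], [1.0, -0.003, -0.002], [-0.002, -0.004, -1.0]]
contact_force: [-1.0, -0.7, -0.9]
width: 0.0563
grip_force: 0.0
```

Request:
carry_out --increments '[{"dx":0,"dy":0,"dz":0,"rx":0,"ry":0,"rz":0,"grip":0.1},{"dx":0,"dy":0,"dz":0,"rx":0,"ry":0,"rz":0,"grip":-0.1},{"dx":0,"dy":0,"dz":0,"rx":0,"ry":0,"rz":0,"grip":-0.4},{"dx":0,"dy":0,"dz":0,"rx":0,"ry":0,"rz":0,"grip":-1},{"dx":0,"dy":0,"dz":0,"rx":0,"ry":0,"rz":0,"grip":-1}]'

```text
t: 36.02
eef_pos: [0.5887, 0.3538, 0.04]
eef_rot: [[0.003, 1.0, 0.003], [1.0, -0.003, 0.001], [0.001, 0.003, -1.0]]
contact_force: [0.5, -0.1, -0.5]
width: 0.0309
grip_force: 0.4
```

Request:
carry_out --increments '[{"dx":0,"dy":0,"dz":0,"rx":0,"ry":0,"rz":0,"grip":-1},{"dx":0,"dy":0,"dz":0,"rx":0,"ry":0,"rz":0,"grip":-1},{"dx":0,"dy":0,"dz":0,"rx":0,"ry":0,"rz":0,"grip":-1},{"dx":0,"dy":0,"dz":0,"rx":0,"ry":0,"rz":0,"grip":-1},{"dx":0,"dy":0,"dz":0,"rx":0,"ry":0,"rz":0,"grip":-1}]'

```text
t: 36.43
eef_pos: [0.5886, 0.3537, 0.0397]
eef_rot: [[0.003, 1.0, 0.003], [1.0, -0.003, 0.001], [0.001, 0.003, -1.0]]
contact_force: [0.8, -0.5, 6.2]
width: 0.0284
grip_force: 15.0
```

Request:
carry_out --increments '[{"dx":0,"dy":0,"dz":0.6,"rx":0,"ry":0,"rz":0,"grip":-1},{"dx":0,"dy":0,"dz":1,"rx":0,"ry":0,"rz":0,"grip":-1},{"dx":0,"dy":0,"dz":1,"rx":0,"ry":0,"rz":0,"grip":-1},{"dx":0,"dy":0,"dz":1,"rx":0,"ry":0,"rz":0,"grip":-1},{"dx":0,"dy":0,"dz":1,"rx":0,"ry":0,"rz":0,"grip":-1}]'

```text
t: 36.85
eef_pos: [0.587, 0.353, 0.1547]
eef_rot: [[0.003, 1.0, -0.001], [1.0, -0.003, -0.0], [-0.0, -0.001, -1.0]]
contact_force: [-0.1, -0.5, -0.3]
width: 0.0284
grip_force: 15.0
```

Request:
carry_out --increments '[{"dx":0,"dy":0,"dz":1,"rx":0,"ry":0,"rz":0,"grip":-1},{"dx":0,"dy":0,"dz":1,"rx":0,"ry":0,"rz":0,"grip":-1},{"dx":0,"dy":0,"dz":1,"rx":0,"ry":0,"rz":0,"grip":-1},{"dx":0,"dy":0,"dz":1,"rx":0,"ry":0,"rz":0,"grip":-1},{"dx":0,"dy":0,"dz":1,"rx":0,"ry":0,"rz":0,"grip":-1}]'

```text
t: 37.27
eef_pos: [0.5869, 0.3529, 0.2799]
eef_rot: [[0.003, 1.0, -0.0], [1.0, -0.003, -0.0], [-0.0, -0.0, -1.0]]
contact_force: [-0.9, 0.1, -0.5]
width: 0.0285
grip_force: 15.0
```

Request:
carry_out --increments '[{"dx":-0.31,"dy":-1,"dz":1,"rx":0,"ry":0,"rz":0,"grip":-1},{"dx":-0.31,"dy":-1,"dz":1,"rx":0,"ry":0,"rz":0,"grip":-1},{"dx":-0.31,"dy":-1,"dz":1,"rx":0,"ry":0,"rz":0,"grip":-1},{"dx":-0.31,"dy":-1,"dz":1,"rx":0,"ry":0,"rz":0,"grip":-1},{"dx":-0.31,"dy":-1,"dz":1,"rx":0,"ry":0,"rz":0,"grip":-1}]'

```text
t: 37.68
eef_pos: [0.5475, 0.227, 0.4048]
eef_rot: [[0.003, 1.0, -0.0], [1.0, -0.003, -0.0], [-0.0, -0.0, -1.0]]
contact_force: [0.8, 0.7, 0.1]
width: 0.0284
grip_force: 15.0
```

Request:
carry_out --increments '[{"dx":-0.31,"dy":-1,"dz":1,"rx":0,"ry":0,"rz":0,"grip":-1},{"dx":-0.31,"dy":-1,"dz":1,"rx":0,"ry":0,"rz":0,"grip":-1},{"dx":-0.31,"dy":-1,"dz":1,"rx":0,"ry":0,"rz":0,"grip":-1},{"dx":-0.31,"dy":-1,"dz":0.4,"rx":0,"ry":0,"rz":0,"grip":-1},{"dx":-0.31,"dy":-1,"dz":0,"rx":0,"ry":0,"rz":0,"grip":-1}]'

```text
t: 38.1
eef_pos: [0.5093, 0.1021, 0.4927]
eef_rot: [[0.003, 1.0, 0.006], [1.0, -0.003, 0.0], [0.0, 0.006, -1.0]]
contact_force: [0.5, 0.4, -0.1]
width: 0.0285
grip_force: 15.0
```

Request:
carry_out --increments '[{"dx":-0.31,"dy":-1,"dz":0,"rx":0,"ry":0,"rz":0,"grip":-1},{"dx":-0.31,"dy":-1,"dz":0,"rx":0,"ry":0,"rz":0,"grip":-1},{"dx":-0.31,"dy":-1,"dz":0,"rx":0,"ry":0,"rz":0,"grip":-1},{"dx":-0.31,"dy":-1,"dz":0,"rx":0,"ry":0,"rz":0,"grip":-1},{"dx":-0.31,"dy":-1,"dz":0,"rx":0,"ry":0,"rz":0,"grip":-1}]'

```text
t: 38.52
eef_pos: [0.4699, -0.0227, 0.4887]
eef_rot: [[0.003, 1.0, 0.0], [1.0, -0.003, -0.0], [-0.0, 0.0, -1.0]]
contact_force: [0.1, -0.1, -0.1]
width: 0.0286
grip_force: 15.0
```

Request:
carry_out --increments '[{"dx":-0.31,"dy":-1,"dz":0,"rx":0,"ry":0,"rz":0,"grip":-1},{"dx":-0.31,"dy":-1,"dz":0,"rx":0,"ry":0,"rz":0,"grip":-1},{"dx":-0.31,"dy":-1,"dz":0,"rx":0,"ry":0,"rz":0,"grip":-1},{"dx":-0.31,"dy":-1,"dz":0,"rx":0,"ry":0,"rz":0,"grip":-1},{"dx":-0.31,"dy":-1,"dz":0,"rx":0,"ry":0,"rz":0,"grip":-1}]'

```text
t: 38.93
eef_pos: [0.4313, -0.1476, 0.4887]
eef_rot: [[0.003, 1.0, 0.0], [1.0, -0.003, -0.0], [-0.0, 0.0, -1.0]]
contact_force: [0.9, -0.6, 0.2]
width: 0.0283
grip_force: 15.0
```

Request:
carry_out --increments '[{"dx":-0.31,"dy":-1,"dz":0,"rx":0,"ry":0,"rz":0,"grip":-1},{"dx":-0.31,"dy":-1,"dz":0,"rx":0,"ry":0,"rz":0,"grip":-1},{"dx":-0.31,"dy":-1,"dz":-0.5,"rx":0,"ry":0,"rz":0,"grip":-1},{"dx":-0.3,"dy":-0.85,"dz":-1,"rx":0,"ry":0,"rz":0,"grip":-1},{"dx":0,"dy":0,"dz":-1,"rx":0,"ry":0,"rz":0,"grip":-1}]'

```text
t: 39.35
eef_pos: [0.4002, -0.2461, 0.4258]
eef_rot: [[0.007, 1.0, 0.001], [1.0, -0.007, -0.003], [-0.003, 0.001, -1.0]]
contact_force: [0.2, -0.5, -0.3]
width: 0.0285
grip_force: 15.0
```

Request:
carry_out --increments '[{"dx":0,"dy":0,"dz":-1,"rx":0,"ry":0,"rz":0,"grip":-1},{"dx":0,"dy":0,"dz":-1,"rx":0,"ry":0,"rz":0,"grip":-1},{"dx":0,"dy":0,"dz":-1,"rx":0,"ry":0,"rz":0,"grip":-1},{"dx":0,"dy":0,"dz":-1,"rx":0,"ry":0,"rz":0,"grip":-1},{"dx":0,"dy":0,"dz":-1,"rx":0,"ry":0,"rz":0,"grip":-1}]'

```text
t: 39.77
eef_pos: [0.4012, -0.2427, 0.2999]
eef_rot: [[0.003, 1.0, 0.0], [1.0, -0.003, -0.0], [-0.0, 0.0, -1.0]]
contact_force: [-0.3, -0.7, -0.1]
width: 0.0283
grip_force: 15.0
```

Request:
carry_out --increments '[{"dx":0,"dy":0,"dz":-1,"rx":0,"ry":0,"rz":0,"grip":-1},{"dx":0,"dy":0,"dz":-1,"rx":0,"ry":0,"rz":0,"grip":-1},{"dx":0,"dy":0,"dz":-0.5,"rx":0,"ry":0,"rz":0,"grip":-1},{"dx":0,"dy":0,"dz":0,"rx":0,"ry":0,"rz":0,"grip":-1},{"dx":0,"dy":0,"dz":0,"rx":0,"ry":0,"rz":0,"grip":-1}]'

```text
t: 40.18
eef_pos: [0.4016, -0.2429, 0.2385]
eef_rot: [[0.003, 1.0, -0.0], [1.0, -0.003, 0.0], [0.0, -0.0, -1.0]]
contact_force: [-0.6, 0.1, 0.1]
width: 0.0285
grip_force: 15.0
```

```bash
python3 - <<'E'
from h import *
pts("w10")
E
```

```text
40.1833 [ 0.4016 -0.2429  0.2385] [-40.8  -9.3 109.7   0.   79.7 -40.6]
b [365, 139, 60, 59, 1494] [ 0.5477 -0.2371  0.05  ]
```

View pics/w10.png

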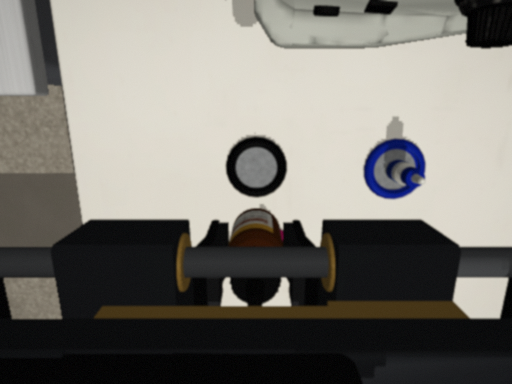

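The black stand at (256,166) is lined up, and the blue bottle stands upright in its dish at about (400,170). I lower the oil bottle.

Request:
carry_out --increments '[{"dx":0,"dy":0,"dz":-1,"rx":0,"ry":0,"rz":0,"grip":-1},{"dx":0,"dy":0,"dz":-1,"rx":0,"ry":0,"rz":0,"grip":-1},{"dx":0,"dy":0,"dz":-1,"rx":0,"ry":0,"rz":0,"grip":-1},{"dx":0,"dy":0,"dz":-1,"rx":0,"ry":0,"rz":0,"grip":-1},{"dx":0,"dy":0,"dz":-1,"rx":0,"ry":0,"rz":0,"grip":-1}]'

```text
t: 40.65
eef_pos: [0.4033, -0.2444, 0.1145]
eef_rot: [[0.003, 1.0, 0.003], [1.0, -0.003, -0.003], [-0.003, 0.003, -1.0]]
contact_force: [0.9, 0.4, -1.1]
width: 0.0284
grip_force: 15.0
```

Request:
carry_out --increments '[{"dx":0,"dy":0,"dz":-0.9,"rx":0,"ry":0,"rz":0,"grip":-1},{"dx":0,"dy":0,"dz":-0.7,"rx":0,"ry":0,"rz":0,"grip":-1},{"dx":0,"dy":0,"dz":-0.4,"rx":0,"ry":0,"rz":0,"grip":-1},{"dx":0,"dy":0,"dz":-0.2,"rx":0,"ry":0,"rz":0,"grip":-1},{"dx":0,"dy":0,"dz":0,"rx":0,"ry":0,"rz":0,"grip":-1}]'

```text
t: 41.07
eef_pos: [0.4021, -0.2434, 0.0584]
eef_rot: [[0.003, 1.0, 0.0], [1.0, -0.003, -0.0], [-0.0, 0.0, -1.0]]
contact_force: [-0.4, 0.5, -0.2]
width: 0.0287
grip_force: 15.0
```

Request:
carry_out --increments '[{"dx":0,"dy":0,"dz":-0.2,"rx":0,"ry":0,"rz":0,"grip":-1},{"dx":0,"dy":0,"dz":-0.2,"rx":0,"ry":0,"rz":0,"grip":-1},{"dx":0,"dy":0,"dz":-0.1,"rx":0,"ry":0,"rz":0,"grip":-1},{"dx":0,"dy":0,"dz":0,"rx":0,"ry":0,"rz":0,"grip":-1},{"dx":0,"dy":0,"dz":0,"rx":0,"ry":0,"rz":0,"grip":-1}]'

```text
t: 41.48
eef_pos: [0.4018, -0.2431, 0.0457]
eef_rot: [[0.003, 1.0, 0.0], [1.0, -0.003, -0.0], [-0.0, 0.0, -1.0]]
contact_force: [0.2, -0.6, -0.6]
width: 0.0286
grip_force: 15.0
```

Request:
carry_out --increments '[{"dx":0,"dy":0,"dz":-0.06,"rx":0,"ry":0,"rz":0,"grip":-1},{"dx":0,"dy":0,"dz":-0.06,"rx":0,"ry":0,"rz":0,"grip":-1},{"dx":0,"dy":0,"dz":-0.02,"rx":0,"ry":0,"rz":0,"grip":-1},{"dx":0,"dy":0,"dz":0,"rx":0,"ry":0,"rz":0,"grip":-1},{"dx":0,"dy":0,"dz":0,"rx":0,"ry":0,"rz":0,"grip":-1}]'

```text
t: 41.9
eef_pos: [0.4021, -0.2434, 0.0427]
eef_rot: [[0.003, 1.0, 0.001], [1.0, -0.003, -0.001], [-0.001, 0.001, -1.0]]
contact_force: [-1.4, 0.3, 5.6]
width: 0.0286
grip_force: 15.0
```

Request:
carry_out --increments '[{"dx":0,"dy":0,"dz":0,"rx":0,"ry":0,"rz":0,"grip":-0.2},{"dx":0,"dy":0,"dz":0,"rx":0,"ry":0,"rz":0,"grip":0},{"dx":0,"dy":0,"dz":0,"rx":0,"ry":0,"rz":0,"grip":0.2},{"dx":0,"dy":0,"dz":0,"rx":0,"ry":0,"rz":0,"grip":0.3},{"dx":0,"dy":0,"dz":0,"rx":0,"ry":0,"rz":0,"grip":0.3}]'

```text
t: 42.32
eef_pos: [0.4016, -0.2429, 0.0418]
eef_rot: [[0.003, 1.0, -0.0], [1.0, -0.003, 0.0], [0.0, -0.0, -1.0]]
contact_force: [-0.1, -0.1, -1.2]
width: 0.0524
grip_force: 0.0
```

Request:
carry_out --increments '[{"dx":0,"dy":0,"dz":0.4,"rx":0,"ry":0,"rz":0,"grip":0.3},{"dx":0,"dy":0,"dz":1,"rx":0,"ry":0,"rz":0,"grip":0.3},{"dx":0,"dy":0,"dz":1,"rx":0,"ry":0,"rz":0,"grip":0.3},{"dx":0,"dy":0,"dz":1,"rx":0,"ry":0,"rz":0,"grip":0.3},{"dx":0,"dy":0,"dz":1,"rx":0,"ry":0,"rz":0,"grip":0.3}]'

```text
t: 42.73
eef_pos: [0.4016, -0.2429, 0.1539]
eef_rot: [[0.003, 1.0, 0.0], [1.0, -0.003, -0.0], [-0.0, 0.0, -1.0]]
contact_force: [0.8, -0.6, -0.3]
width: 0.0569
grip_force: 0.0
```

Request:
carry_out --increments '[{"dx":0,"dy":0,"dz":1,"rx":0,"ry":0,"rz":0,"grip":0.3},{"dx":0,"dy":0,"dz":1,"rx":0,"ry":0,"rz":0,"grip":0.3},{"dx":0,"dy":0,"dz":1,"rx":0,"ry":0,"rz":0,"grip":0.3},{"dx":0,"dy":0,"dz":1,"rx":0,"ry":0,"rz":0,"grip":0.3},{"dx":0,"dy":0,"dz":1,"rx":0,"ry":0,"rz":0,"grip":0.3}]'

```text
t: 43.15
eef_pos: [0.4015, -0.2428, 0.2791]
eef_rot: [[0.003, 1.0, 0.001], [1.0, -0.003, -0.001], [-0.001, 0.001, -1.0]]
contact_force: [0.2, -0.2, -0.4]
width: 0.0564
grip_force: 0.0
```

Request:
carry_out --increments '[{"dx":0,"dy":0,"dz":1,"rx":0,"ry":0,"rz":0,"grip":0.3},{"dx":0,"dy":0,"dz":1,"rx":0,"ry":0,"rz":0,"grip":0.3},{"dx":0,"dy":-1,"dz":1,"rx":0,"ry":0,"rz":0,"grip":0.3},{"dx":0,"dy":-1,"dz":0,"rx":0,"ry":0,"rz":0,"grip":0.3},{"dx":0,"dy":-1,"dz":0,"rx":0,"ry":0,"rz":0,"grip":0.3}]'

```text
t: 43.57
eef_pos: [0.4023, -0.3192, 0.3556]
eef_rot: [[0.002, 1.0, 0.004], [1.0, -0.002, -0.004], [-0.004, 0.004, -1.0]]
contact_force: [-0.3, 0.3, 0.4]
width: 0.0565
grip_force: 0.0
```

Request:
carry_out --increments '[{"dx":0,"dy":-1,"dz":0,"rx":0,"ry":0,"rz":0,"grip":0.3},{"dx":0,"dy":-1,"dz":0,"rx":0,"ry":0,"rz":0,"grip":0.3},{"dx":0,"dy":-1,"dz":0,"rx":0,"ry":0,"rz":0,"grip":0.3},{"dx":0,"dy":0,"dz":0,"rx":0,"ry":0,"rz":0,"grip":0.3},{"dx":0,"dy":0,"dz":0,"rx":0,"ry":0,"rz":0,"grip":0.3}]'

```text
t: 43.98
eef_pos: [0.4012, -0.3936, 0.352]
eef_rot: [[0.005, 1.0, -0.001], [1.0, -0.005, 0.001], [0.001, -0.001, -1.0]]
contact_force: [-0.6, 0.6, -0.0]
width: 0.0566
grip_force: 0.0
```

```bash
python3 - <<'E'
from bench import ctrl
from h import *
import cv2
s,w=look("w11");print(s["t"])
t=ctrl.camera("top")["image"];c=ctrl.camera("scene")["image"]
a=cv2.resize(w["image"],(400,300));b=cv2.resize(t[130:250,100:200],(250,300));d=cv2.resize(c[120:320,130:400],(800,300)) 
cv2.imwrite("pics/final.png",np.vstack([np.hstack([a,b,cv2.resize(t[140:240,320:420],(150,300))]),cv2.resize(c[120:320,130:400],(800,300))]))
E
```

```text
43.9833
```

View pics/final.png

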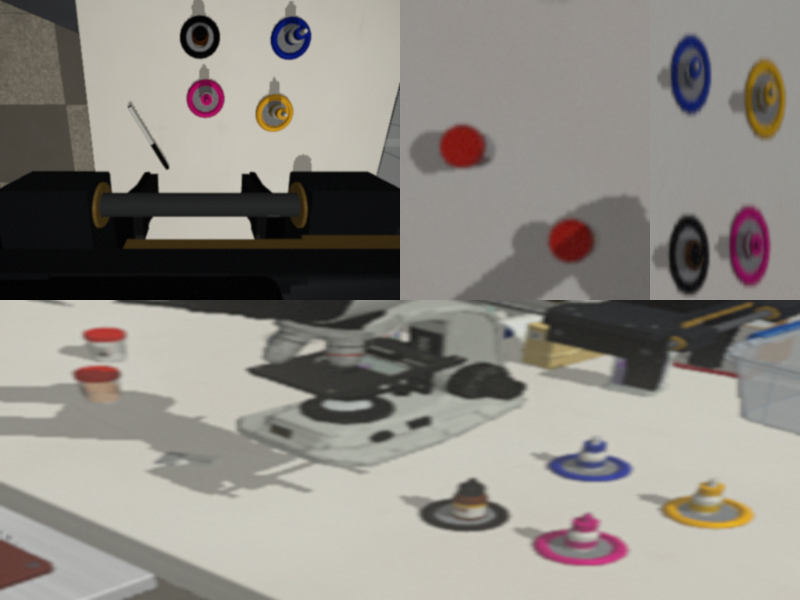

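All four bottles stand upright near the middle of their own dishes. In the scene strip they are oil (470,500), blue (595,455), magenta (585,535) and yellow (712,497). Both cups stand where they were, and the gripper is clear of everything.

```bash
python3 -c "
from bench import ctrl
print(ctrl.sign_off())"
```

```text
the job is handed in; nothing more can be done
None
```

The job is handed in at about 44 s: all four bottles stand upright in their own stands, and both red-lidded cups are still standing where they were.

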